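# Move the sample cups to the loading rack in worklist order

### The arm

A 6-joint arm with a two-finger parallel gripper is mounted at the origin on a cart in front of the work surface, level with it; the furniture and walls round the work are solid. World frame = base frame: x ahead of the robot, y to its left, z up, the work surface at z = 0. Lengths are in m, angles in rad, forces in N, time in s.
With the tool pointing down it reaches from about 0.375 to 0.975 m from the base axis. Payload 3.8 kg.
Tool frame: the origin (TCP) lies midway between the tips of the shut fingers; the grasp point (between the pads) lies 19 mm behind it; z points along the fingers, y is the direction in which the jaws open and shut (so a half turn about z gives the same grasp; the last joint's range is limited). The gripper opens to 85 mm and grips with 20 to 120 N. Pads are 22 mm wide; open, the fingers measure 114 mm over their backs; the gripper's body (76 mm by 85 mm) begins 54 mm behind the grasp point. The pads swing forward as they close: fully open they stand 13 mm farther back than shut.
Start: joints at [1.156, 0.264, 1.604, -0, 1.274, -0.037], TCP at [0.249, 0.627, 0.203] pointing down, gripper open.
Joint ranges: [-2.63, 2.63], [-0.94, 2.18], [0.31, 2.57], [-1.31, 4.45], [0, 2.66], [-2.55, 2.55]. Speed limits (rad/s): [2.57, 2.57, 3.14, 3.14, 3.14, 3.14].

### API

Orientations are given as a rotation vector (axis times angle).
In Python, from workcell import bot gives the robot as it stands.
- The arm moves only by the tool arm_command, never from a script. Its argument "targets" is text: rows parted by semicolons, each of 7 numbers parted by spaces: the shift along the tool's x, y, z in mm, then the turn, a rotation vector about the tool's x, y, z in degrees, then the opening, from 0 (shut) to 1 (fully open). A call has 1 to 10 rows; each row is the pose to reach, as a shift and turn from the pose commanded when the call began, along the tool's axes at that moment; what a row does not reach only later rows make up. A row lasts 1/12 s, in which the tool goes at most 41.7 mm and 7.16 degrees, less where a joint would pass 70% of its speed; a pose out of reach is approached as far as the arm can. A call with a gripper value outside its range is refused whole. The fingers move at their own pace and stop on an object; "newtons" is the grip in N (left out, the last holds). Time passes only in rows, so rows that repeat a pose let the fingers close. It gives the time, the measured TCP pose, the force and the opening at its end, in the units of the state.
- bot.read_state(): the state, without advancing time (a new reading comes with each control period).
- bot.read_camera(name): name is "scene" or "top"; returns (picture, depth): 384x512x3 uint8, blue, green, red; 384x512 float32, m along the optical axis (not along the pixel's ray), 0 where there is no reading.
- bot.camera_params(name): a dict with "fov_y" (degrees; the focal length in pixels is half the picture's height over the tangent of half this angle, whatever the lens; pixels are square), "cx", "cy" (the principal point, pixels), "xyz" and "rotation" of the camera in the world. Camera axes: x right, y up, looking along -z (the intrinsics and any distortion apply to the point x, -y, -z); pixel columns grow to the right and rows downward; lengths in m; the calibration is good to about 2 mm. A picture is of the moment at which its call begins. camera_params takes no time and is no camera call.
- bot.finish_job(): hands the job in, once; it reports no verdict.
The state is a dict: "time": time; "q": joint angles; "joint_vel": joint speeds; "joint_torque": joint torques, N m; "tool_pos": TCP position; "tcp_rot": TCP orientation; "wrist_force": force on the tool from outside, world axes, zero at the start; "torque": the same for the moment, N m; "width": opening from 0.0 (shut) to 1.0 (fully open).
Only numpy, scipy, OpenCV 4.12 (cv2) and the standard library are available. Lean on these libraries where they do the work, as an engineer would, in place of code of your own. Each camera call takes 0.05 s, during which the arm holds its last target.

### The job

The four lidded sample cups stand in the grey metal carrying rack in the order of the worklist. Move them one by one into the empty blue loading rack so that they stand in the same left-to-right order there, as seen from the robot, each seated upright right down in its well. Keep the cups upright and set them down rather than dropping them, and leave the timer and the amber pot where they stand.

Things in the scene. Friction and masses are not known exactly. Their poses are not given: they have to be found in the camera images.
- cup_red_mid (a point): Sample cup with a red screw lid, loose, upright, 60 mm tall, 60 g: tapered body at most 42 mm wide, lid 49 mm wide (top 15 mm). Point: on its axis half-way up, z up. Starts in any well of the grey rack, this point 38 mm above the desk, lid at 53 to 68 mm. Take it by the lid, fingers closing across the row (along the rack's x): lids are 15 mm apart along the row.
- cup_yellow_mid (a point): Sample cup with a yellow screw lid, loose, upright, 60 mm tall, 60 g: tapered body at most 42 mm wide, lid 49 mm wide (top 15 mm). Point: on its axis half-way up, z up. Starts in any well of the grey rack, this point 38 mm above the desk, lid at 53 to 68 mm. Take it by the lid, fingers closing across the row (along the rack's x): lids are 15 mm apart along the row.
- cup_white_mid (a point): Sample cup with a white screw lid, loose, upright, 60 mm tall, 60 g: tapered body at most 42 mm wide, lid 49 mm wide (top 15 mm). Point: on its axis half-way up, z up. Starts in any well of the grey rack, this point 38 mm above the desk, lid at 53 to 68 mm. Take it by the lid, fingers closing across the row (along the rack's x): lids are 15 mm apart along the row.
- cup_green_mid (a point): Sample cup with a green screw lid, loose, upright, 60 mm tall, 60 g: tapered body at most 42 mm wide, lid 49 mm wide (top 15 mm). Point: on its axis half-way up, z up. Starts in any well of the grey rack, this point 38 mm above the desk, lid at 53 to 68 mm. Take it by the lid, fingers closing across the row (along the rack's x): lids are 15 mm apart along the row.
- carry_rack: Grey metal carrying rack, full at the start, fixed, 276 x 74 mm, end plates 49 mm high. Origin on the desk under its centre; y along the row to the left, x across it away from the robot. Four 54 mm wells at y = 96, 32, -32, -96 mm; deck top 30 mm, floor 8 mm above the desk. Left or right of the blue rack, end to end, roughly in line.
- loading_rack: Blue plastic loading rack, empty at the start, fixed, 276 x 74 mm, end plates 49 mm high. Origin on the desk under its centre; y along the row to the left, x across it away from the robot. Four 54 mm wells at y = 96, 32, -32, -96 mm; deck top 30 mm, floor 8 mm above the desk. Leftmost well takes the grey rack's leftmost cup, and so on; a seated cup's centre is 38 mm above the desk.
- timer_mid (a point): White bench timer with a small display, 62 x 62 x 19 mm, loose, lying behind the racks; a bystander. This point is its centre.
- amber_pot_mid (a point): Amber pot with a white lid, 40 mm wide, 75 mm tall, loose, standing behind the racks; a bystander. This point is its centre, half-way up.
There are look-alikes about, which are no part of the job. There is more than one size of the part that bears cup_red_mid; the job needs the middle-sized.

How it is judged:
By the outcome, as a careful person would: the job done as asked, in the order asked, and still so for the second after the job is handed in, with the robot touching nothing.
It also fails if it takes over 96 s, if anything falls off the work surface, if the arm or the gripper's body presses on something with over 40 N, if the wrist force passes 120 N, or if a joint passes its speed limit or range.

## Working session

There is one attempt and no reset: what is moved stays moved. The work goes in short steps, Python scripts to look and compute and a tool call to move; the robot and the scene stay as the last step left them, time stands still between calls to the robot, and variables do not carry over. Pictures are saved under pics/ and viewed, and the job is handed in when it is done.

Besides the shell and the picture viewer there is one more tool, called after "Emit:" as a command line: name --argument value ..., lists and objects as JSON in quotes. arm_command: Moves the arm, as the interface text tells. Its arguments: {"type":"object","properties":{"targets":{"type":"string"},"newtons":{"type":"number"}},"required":["targets"]}

```bash
ls; mkdir -p pics; python3 - <<'E'
from workcell import bot
import cv2,numpy as np
print(bot.read_state())
for n in("scene","top"):
    im,d=bot.read_camera(n); print(n,bot.camera_params(n))
    cv2.imwrite(f"pics/{n}0.png",im); np.save(f"pics/{n}0.npy",d); print(d.min(),d.max())
E
```

```text
pics
{'time': 0.0, 'q': array([ 1.15611516e+00,  2.64752715e-01,  1.60539635e+00, -2.25664042e-05,
        1.27372178e+00, -3.69146035e-02]), 'joint_vel': array([-0.00078344,  0.00019766, -0.00058046, -0.00023359,  0.00047721,
       -0.00098237]), 'joint_torque': array([-3.63095724e-04, -5.15112376e+01, -3.67313576e+01, -2.88174906e-04,
        1.30411561e-02, -2.49151458e-05]), 'tool_pos': array([0.24866044, 0.62665235, 0.20145035]), 'tcp_rot': array([-0.5897698 , -3.08523765,  0.00349477]), 'wrist_force': array([-0.75433082,  0.57613548, -0.78940437]), 'torque': array([0.00724286, 0.0376908 , 0.03443776]), 'width': 1.0025214907533084}
scene {'fov_y': 52.84036211088455, 'cx': 256.8971021466111, 'cy': 183.58194683731406, 'xyz': array([-0.11279147, -0.65434249,  0.72256593]), 'rotation': array([ 0.8661733 , -0.38393245, -0.74557318])}
0.0 2.9396217
top {'fov_y': 52.259253625533546, 'cx': 255.67708886945303, 'cy': 195.11190411823668, 'xyz': array([ 0.37021918, -0.0377064 ,  1.00892966]), 'rotation': array([ 0.11922019, -0.14226023, -1.58316054])}
0.0 1.7942588
```

View pics/scene0.png

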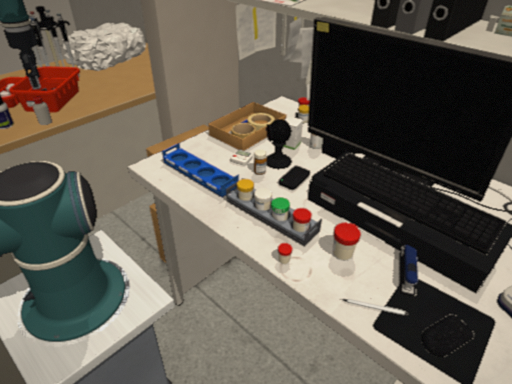

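View pics/top0.png

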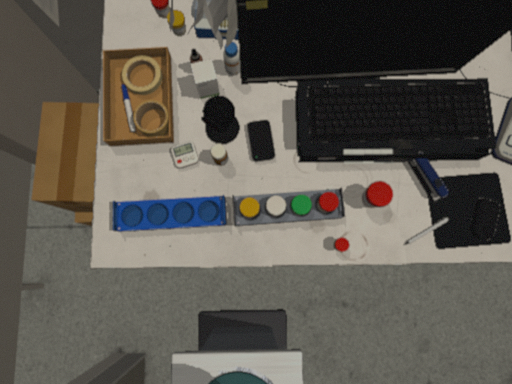

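The top view shows the blue rack at (115–227, 213) and the grey rack at (233–343, 205). From left to right the lids are yellow (249,207), white (276,205), green (302,204) and red (329,202). Things that could be taken for the red cup: the large red one (379,194), the small red one (342,244), and a red one at the back (160,3). I choose (329,202), which is in the rack and of middle size.

```bash
cat > h.py <<'E'
import numpy as np,cv2
from scipy.spatial.transform import Rotation as R
from workcell import bot
def K(p):
    f=192/np.tan(np.radians(p["fov_y"]/2)); return f,p["cx"],p["cy"]
def ray(n,u,v):
    p=bot.camera_params(n); f,cx,cy=K(p)
    d=R.from_rotvec(p["rotation"]).apply([(u-cx)/f,-(v-cy)/f,-1.0]); return p["xyz"],d
def onplane(n,u,v,z):
    o,d=ray(n,u,v); return o+d*(z-o[2])/d[2]
def proj(n,X):
    p=bot.camera_params(n); f,cx,cy=K(p)
    c=R.from_rotvec(p["rotation"]).inv().apply(np.array(X)-p["xyz"])
    return cx+f*c[0]/-c[2], cy-f*c[1]/-c[2]
def atdepth(n,u,v,D):
    o,d=ray(n,u,v); return o+d*D
E
python3 - <<'E'
from h import *
im=cv2.imread("pics/top0.png");d=np.load("pics/top0.npy")
print(d[209,190], atdepth("top",190,240,d[240,190]), atdepth("top",276,205,d[205,276]))
hsv=cv2.cvtColor(im,cv2.COLOR_BGR2HSV)
def blobs(m,n,z,mn=80):
    k,l,s,c=cv2.connectedComponentsWithStats(m.astype(np.uint8))
    for i in range(1,k):
        if s[i,4]>mn:
            cn,_=cv2.findContours((l==i).astype(np.uint8),0,2)
            (u,v),r=cv2.minEnclosingCircle(cn[0])
            print(n,c[i].round(1),(round(u,1),round(v,1)),round(r,1),s[i], onplane("top",*c[i],z).round(4))
H,S,V=[hsv[...,i].astype(int) for i in range(3)]
blobs(((H<6)|(H>174))&(S>150)&(V>80),"red",.068)
blobs((H>15)&(H<30)&(S>170)&(V>110),"yel",.068)
blobs((H>50)&(H<80)&(S>120),"grn",.068)
w=(S<60)&(V>150); 
m=np.zeros_like(w); m[192:218,263:290]=w[192:218,263:290]; blobs(m,"wht",.068)
blobs((H>100)&(H<125)&(S>150)&(V>60),"blu",.03)
c=cv2.resize(im[180:260,100:400],None,fx=2.66,fy=2.66,interpolation=cv2.INTER_CUBIC)
cv2.imwrite("pics/crop1.png",c)
E
```

```text
1.009439 [ 0.42540771  0.11616934 -0.00046832] [ 0.50317239 -0.10203541  0.06515433]
red [159.3   2.7] (159.0, 1.0) 8.1 [151   0  17   8 100] [1.0482 0.1932 0.068 ]
red [379.3 193.6] (379.1, 193.8) 12.7 [367 182  25  24 482] [ 0.5271 -0.3558  0.068 ]
red [328.4 201.3] (328.3, 201.3) 9.9 [319 192  20  20 300] [ 0.5098 -0.2298  0.068 ]
red [341.5 244.2] (341.5, 244.0) 6.8 [335 238  14  13 143] [ 0.4055 -0.2562  0.068 ]
yel [178.  18.] (176.0, 18.0) 7.3 [174  11  10  15 118] [1.0033 0.1432 0.068 ]
yel [249.1 207. ] (249.2, 207.0) 9.7 [240 198  19  19 288] [ 0.499  -0.0365  0.068 ]
grn [300.9 204.3] (300.9, 204.5) 10.2 [291 195  21  20 322] [ 0.5035 -0.1625  0.068 ]
wht [275.7 204.8] (275.8, 204.9) 9.3 [267 196  19  19 270] [ 0.5033 -0.1012  0.068 ]
blu [169.1 213.2] (169.0, 214.0) 56.8 [ 114  197  112   34 2993] [0.4916 0.1646 0.03  ]
```

View pics/crop1.png

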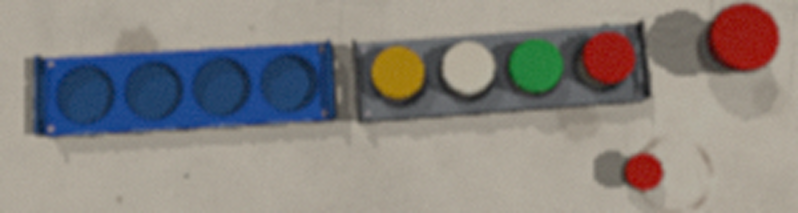

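```bash
python3 - <<'E'
from h import *
im=cv2.imread("pics/top0.png")
hsv=cv2.cvtColor(im,cv2.COLOR_BGR2HSV);H,S,V=[hsv[...,i].astype(int) for i in range(3)]
big=cv2.resize(im[190:240,105:235],None,fx=6,fy=6,interpolation=cv2.INTER_CUBIC)
b=cv2.cvtColor(big,cv2.COLOR_BGR2HSV); 
m=((b[...,1]>80)&(b[...,2]<125)&(b[...,0]>95)&(b[...,0]<125)).astype(np.uint8)
m=cv2.morphologyEx(m,cv2.MORPH_OPEN,np.ones((13,13),np.uint8))
cs,_=cv2.findContours(m,0,1)
for c in cs:
    if cv2.contourArea(c)<2000: continue
    (u,v),ax,a=cv2.fitEllipse(c); U,W=105+(u+.5)/6-.5,190+(v+.5)/6-.5
    print(round(U,1),round(W,1),np.round(ax,1)/6, onplane("top",U,W,.03).round(4)); cv2.drawContours(big,[c],-1,(0,255,255),1)
# rack deck outline
cv2.imwrite("pics/wells.png",big)
ims=cv2.imread("pics/scene0.png")
cv2.imwrite("pics/scrop.png",cv2.resize(ims[140:270,150:350],None,fx=4,fy=4,interpolation=cv2.INTER_CUBIC))
for n,X in dict(y=(.499,-.0365,.068),w=(.5033,-.1012,.068),g=(.5035,-.1625,.068),r=(.5098,-.2298,.068)).items(): print(n,np.round(proj("scene",X),1))
E
```

```text
131.7 215.1 [22.55       23.66666667] [0.4883 0.2577 0.03  ]
157.4 213.6 [22.61666667 23.33333333] [0.4911 0.1938 0.03  ]
115.3 215.2 [ 5.63333333 36.76666667] [0.4887 0.2987 0.03  ]
183.0 212.1 [22.66666667 23.15      ] [0.4938 0.1299 0.03  ]
212.7 210.5 [26.5        30.83333333] [0.4966 0.0553 0.03  ]
y [244.8 182.8]
w [262.7 192.1]
g [279.7 202.1]
r [301.3 212.8]
```

View pics/wells.png

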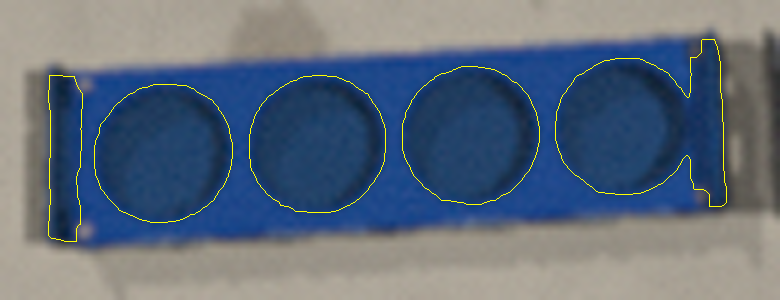

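View pics/scrop.png

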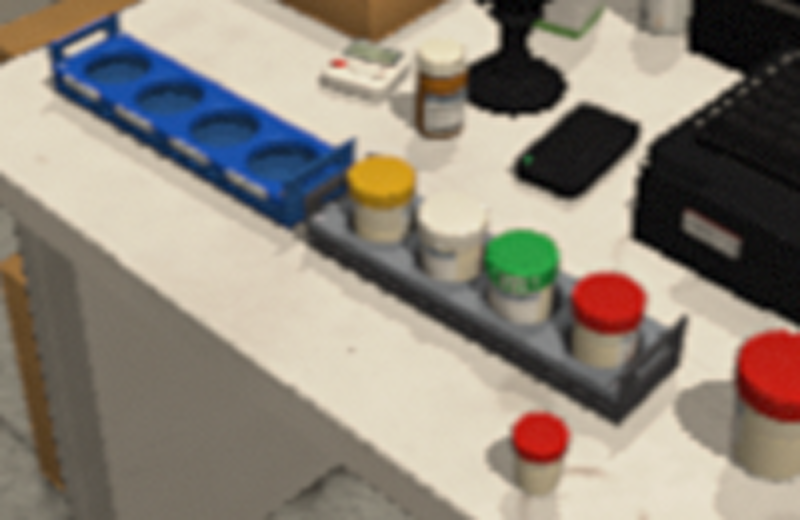

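```bash
cat >> h.py <<'E'
def goal(x,y,z,yawdeg,show=True):
    s=bot.read_state(); T=R.from_rotvec(s["tcp_rot"]); a=np.radians(yawdeg)
    # tool x = rack +y(left), tool y = rack +x, tool z down
    ex=[-np.sin(a),np.cos(a),0]; ey=[np.cos(a),np.sin(a),0]
    G=R.from_matrix(np.array([ex,ey,[0,0,-1]]).T)
    print("t",round(s["time"],2),"pos",s["tool_pos"].round(4),"F",s["wrist_force"].round(1),"w",round(s["width"],3),
     "\n shift mm",(T.inv().apply(np.array([x,y,z])-s["tool_pos"])*1000).round(1),"turn deg",np.degrees((T.inv()*G).as_rotvec()).round(2))
E
python3 -c "
from h import *
goal(.499,-.0365,.15,3)"
```

```text
t 0.1 pos [0.2487 0.6267 0.2016] F [-0.1  0.7  0.3] w 0.995 
 shift mm [-477.3 -524.    52.6] turn deg [-1.100e-01  6.000e-02  6.536e+01]
```

Emit:
arm_command --targets "-40 -44 0 0 0 6 1;-80 -88 0 0 0 12 1;-120 -132 5 0 0 18 1;-160 -176 10 0 0 24 1;-200 -220 15 0 0 30 1;-240 -264 20 0 0 36 1;-280 -308 25 0 0 42 1;-320 -352 30 0 0 48 1;-360 -396 40 0 0 54 1;-400 -440 45 0 0 60 1" --newtons 40

```text
time: 0.93
tool_pos: [0.3953, 0.2365, 0.1755]
tcp_rot: [2.059, 2.373, -0.0]
wrist_force: [0.4, 1.0, 0.5]
width: 1.001
```

```bash
python3 -c "
from h import *
goal(.499,-.0365,.15,3)"
```

```text
t 0.93 pos [0.3953 0.2365 0.1755] F [0.4 1.  0.5] w 1.001 
 shift mm [-284.9   64.3   25.5] turn deg [-0.    0.01  5.09]
```

Emit:
arm_command --targets "-35 8 3 0 0 1 1;-70 16 6 0 0 2 1;-105 24 9 0 0 3 1;-140 32 12 0 0 4 1;-175 40 15 0 0 5 1;-210 48 18 0 0 5.1 1;-245 56 22 0 0 5.1 1;-270 61 25 0 0 5.1 1;-285 64.3 25.5 0 0 5.1 1;-285 64.3 25.5 0 0 5.1 1"

```text
time: 1.77
tool_pos: [0.5008, -0.037, 0.1497]
tcp_rot: [2.161, 2.28, -0.002]
wrist_force: [0.6, -0.4, -0.2]
width: 1.003
```

```bash
python3 -c "
from h import *
goal(.499,-.0365,.15,3)"
```

```text
t 1.77 pos [ 0.5008 -0.037   0.1497] F [ 0.6 -0.4 -0.2] w 1.003 
 shift mm [ 0.6 -1.8 -0.3] turn deg [-0.04  0.05  0.06]
```

Emit:
arm_command --targets "0.6 -1.8 20 0 0 0 1;0.6 -1.8 45 0 0 0 1;0.6 -1.8 70 0 0 0 1;0.6 -1.8 90 0 0 0 1;0.6 -1.8 103 0 0 0 1;0.6 -1.8 110 0 0 0 1;0.6 -1.8 111.7 0 0 0 1;0.6 -1.8 111.7 0 0 0 1"

```text
time: 2.43
tool_pos: [0.4982, -0.0331, 0.0385]
tcp_rot: [-2.156, -2.284, 0.001]
wrist_force: [0.4, -0.5, 0.1]
width: 0.998
```

```bash
python3 -c "
from h import *
goal(.499,-.0365,.038,3)
for n,b in(('scene',(150,100,350,250)),('top',(150,130,350,280))):
    im,_=bot.read_camera(n); x,y,X,Y=b
    cv2.imwrite(f'pics/{n}1.png',cv2.resize(im[y:Y,x:X],None,fx=4,fy=4,interpolation=cv2.INTER_CUBIC))"
```

```text
t 2.43 pos [ 0.4982 -0.0331  0.0385] F [ 0.4 -0.5  0.1] w 0.998 
 shift mm [-3.5  0.6  0.5] turn deg [-0.04 -0.02  0.29]
```

View pics/scene1.png

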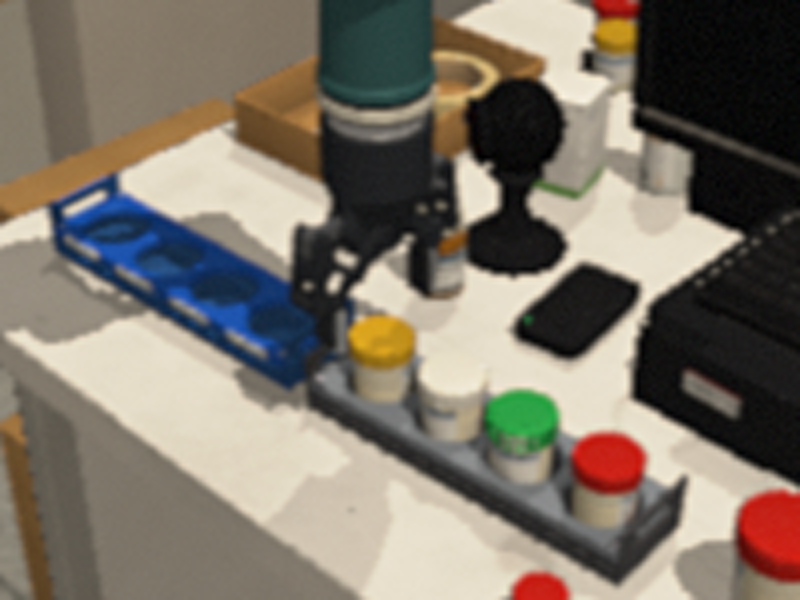

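```bash
python3 -c "
from h import *
s=bot.read_state(); print(s)
T=R.from_rotvec(s['tcp_rot'])
for X in (s['tool_pos'],s['tool_pos']+T.apply([0,.0425,-.013]),s['tool_pos']+T.apply([0,-.0425,-.013])):
    u,v=proj('scene',X); print(X.round(3),((u-150)*4,(v-100)*4))
    u,v=proj('top',X); print('top',u,v,((u-150)*4,(v-130)*4))
"
```

```text
{'time': 2.5333, 'q': array([-1.16712226e-01,  9.90840692e-02,  2.12521572e+00,  1.16340893e-04,
        9.15495957e-01, -1.73831465e-01]), 'joint_vel': array([-0.00289238, -0.00586059, -0.00700291, -0.00210693, -0.00177216,
        0.00027878]), 'joint_torque': array([ 4.75861842e-02, -3.54815733e+01, -2.98956317e+01,  3.67607703e-03,
        3.39109974e-02,  2.05722856e-03]), 'tool_pos': array([ 0.49951424, -0.03346008,  0.03974421]), 'tcp_rot': array([2.15622947e+00, 2.28288609e+00, 1.80140839e-03]), 'wrist_force': array([0.38417435, 0.04932805, 0.77678583]), 'torque': array([-0.04364997,  0.05398492,  0.00865451]), 'width': 0.99792901249433}
[ 0.5   -0.033  0.04 ] (np.float64(377.03785242580693), np.float64(360.6450679086561))
top 247.93992668262922 208.30669570673047 (np.float64(391.7597067305169), np.float64(313.22678282692186))
[ 0.542 -0.031  0.053] (np.float64(415.7966285442592), np.float64(319.39301856195243))
top 246.68647405673377 190.67499984036704 (np.float64(386.7458962269351), np.float64(242.69999936146814))
[ 0.457 -0.036  0.053] (np.float64(336.05298717958385), np.float64(374.43046825194006))
top 249.14372385794118 224.80579679677942 (np.float64(396.57489543176473), np.float64(379.2231871871177))
```

View pics/top1.png

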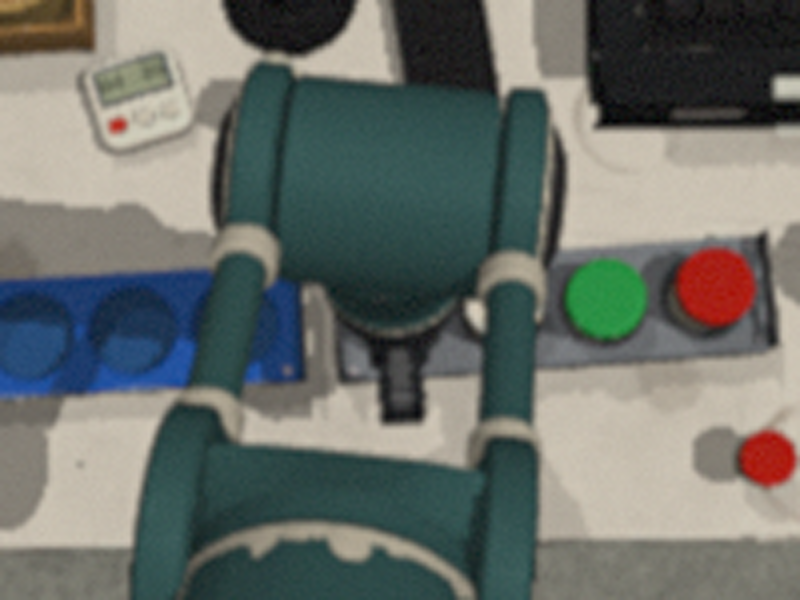

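Emit:
arm_command --targets "-1 0 1 0 0 0 0.9;-1 0 1 0 0 0 0.7;-1 0 1 0 0 0 0.5;-1 0 1 0 0 0 0.4;-1 0 1 0 0 0 0.4;-1 0 1 0 0 0 0.4;-1 0 1 0 0 0 0.4;-1 0 1 0 0 0 0.4" --newtons 40

```text
time: 3.2
tool_pos: [0.4986, -0.0347, 0.0381]
tcp_rot: [-2.157, -2.284, 0.0]
wrist_force: [-1.7, -0.3, 5.4]
width: 0.4
```

```bash
python3 -c "
from h import *
goal(.499,-.0365,.038,3)
im,_=bot.read_camera('scene')
cv2.imwrite('pics/s2.png',cv2.resize(im[100:250,150:350],None,fx=4,fy=4,interpolation=cv2.INTER_CUBIC))
goal(.499,-.0365,.038,3)"
```

```text
t 3.2 pos [ 0.4986 -0.0347  0.0381] F [-1.7 -0.3  5.4] w 0.4 
 shift mm [-1.8  0.3  0.1] turn deg [-0.01  0.    0.25]
t 3.25 pos [ 0.4986 -0.0347  0.0381] F [-2.1  0.1  5. ] w 0.402 
 shift mm [-1.8  0.3  0.1] turn deg [-0.01  0.    0.25]
```

View pics/s2.png

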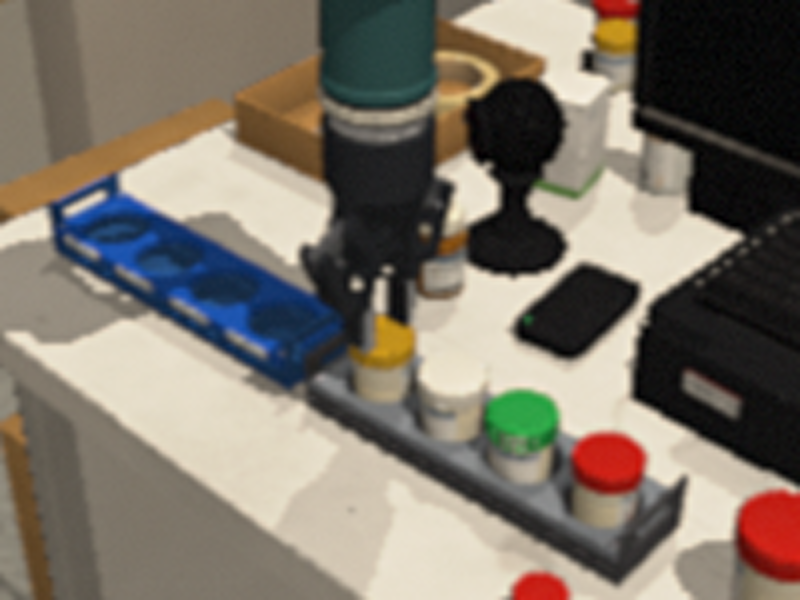

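```bash
python3 -c "
from h import *
im,d=bot.read_camera('scene'); np.save('pics/sd2.npy',d); cv2.imwrite('pics/sfull2.png',im)
cv2.imwrite('pics/s3.png',cv2.resize(im[150:210,210:290],None,fx=10,fy=10,interpolation=cv2.INTER_NEAREST))
for v in range(168,192,2):
    print(v,' '.join('%d,%d,%d'%tuple((atdepth('scene',u,v,d[v,u])*1000).round()) for u in range(234,258,2)))
"
```

```text
168 448,-48,149 473,-29,128 472,-39,133 474,-44,135 473,-52,139 480,-53,136 518,-23,102 517,-32,108 519,-37,109 520,-44,112 526,-46,110 622,37,22
170 448,-49,144 475,-27,119 599,96,-3 472,-46,130 474,-52,132 611,80,-2 516,-24,97 517,-31,100 517,-39,104 521,-43,104 618,42,14 620,35,16
172 447,-49,138 455,-49,134 475,-35,117 472,-46,124 477,-48,122 602,71,-1 515,-25,92 518,-31,93 516,-41,99 520,-44,99 621,44,4 620,34,9
174 449,-47,130 455,-48,127 470,-40,115 471,-47,118 477,-48,115 595,64,-1 515,-26,85 514,-34,90 517,-39,90 519,-45,93 619,43,-3 622,36,-1
176 447,-49,125 454,-49,121 461,-49,118 468,-49,114 475,-50,111 586,55,0 516,-24,77 516,-33,81 512,-44,89 521,-44,84 611,34,-2 614,29,-1
178 517,28,42 453,-50,116 468,-42,104 474,-43,101 478,-47,101 581,50,-2 516,-24,70 516,-32,74 517,-39,77 521,-43,76 602,26,-1 605,20,0
180 520,31,31 468,-34,93 469,-41,96 474,-43,95 480,-45,92 506,-26,69 512,-29,67 517,-31,65 517,-40,70 521,-44,70 598,22,-5 600,15,-2
182 520,31,24 466,-35,88 470,-39,88 474,-43,88 477,-48,89 502,-30,66 507,-33,64 509,-39,67 513,-43,67 517,-47,66 586,11,-1 593,9,-4
184 495,4,45 469,-32,78 469,-41,82 475,-42,80 477,-48,82 496,-37,66 499,-41,66 505,-43,64 507,-49,66 511,-53,66 579,4,-1 583,-1,0
186 493,2,40 525,28,8 468,-41,76 474,-43,74 476,-49,76 489,-44,66 494,-46,64 497,-51,66 500,-56,67 504,-60,66 571,-3,-1 578,-6,-3
188 515,27,6 499,0,30 477,-31,59 478,-39,63 479,-45,65 483,-50,66 486,-54,66 491,-57,66 497,-59,63 503,-61,60 564,-11,0 571,-12,-4
190 489,-1,29 494,-4,27 481,-26,47 477,-40,57 479,-46,59 482,-50,59 485,-55,60 492,-56,57 497,-59,56 510,-54,46 529,-44,30 499,-80,66
```

View pics/s3.png

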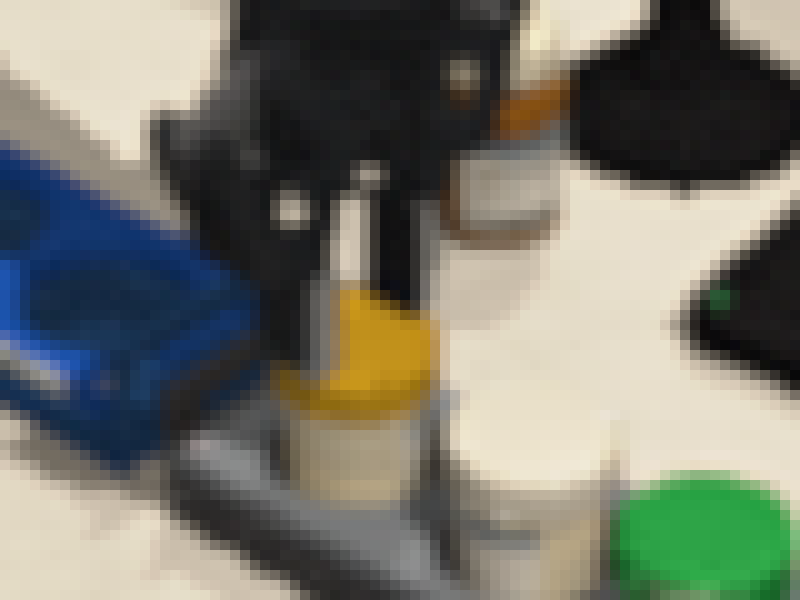

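The fingertips are resting on top of the lid at about z 0.07, while the state reports TCP z 0.038. The opening of 0.40 also shows nothing was gripped. I'll back up and check where the tips really are.

Emit:
arm_command --targets "0 0 -10 0 0 0 0.4;0 0 -30 0 0 0 0.4;0 0 -50 0 0 0 0.3;0 0 -70 0 0 0 0.1;0 0 -80 0 0 0 0;0 0 -80 0 0 0 0;0 0 -80 0 0 0 0;0 0 -80 0 0 0 0;0 0 -80 0 0 0 0"

```text
time: 4.05
tool_pos: [0.4974, -0.0345, 0.1161]
tcp_rot: [-2.156, -2.282, 0.003]
wrist_force: [-0.9, -1.3, 0.0]
width: -0.0
```

```bash
python3 -c "
from h import *
s=bot.read_state(); print(s['tool_pos'],s['q'],s['width'])
im,d=bot.read_camera('scene'); im2,d2=bot.read_camera('top')
print(bot.read_state()['tool_pos'])
u,v=proj('scene',s['tool_pos']);print(u,v, (u-200)*8,(v-120)*8)
cv2.imwrite('pics/s4.png',cv2.resize(im[120:195,200:300],None,fx=8,fy=8,interpolation=cv2.INTER_NEAREST))
cv2.imwrite('pics/t4.png',cv2.resize(im2[160:235,200:300],None,fx=8,fy=8,interpolation=cv2.INTER_NEAREST))
for v in range(150,184,2):
    print(v,' '.join('%d,%d,%d'%tuple((atdepth('scene',u,v,d[v,u])*1000).round()) for u in range(236,256,2)))
"
```

```text
[ 0.4973574  -0.03448444  0.11605923] [-1.19198448e-01  4.16660465e-03  2.06433060e+00  1.26674460e-05
  1.07587563e+00 -1.75938880e-01] -0.0004563195733948293
[ 0.49756424 -0.03451577  0.11624876]
243.74649388281983 168.74060663786244 349.9719510625587 389.92485310289953
150 661,169,14 463,-49,198 471,-49,195 484,-42,186 488,-46,186 496,-45,182 504,-45,178 716,155,-5 714,144,1 722,141,-1
152 652,160,13 652,149,18 487,-31,173 485,-42,179 493,-41,175 495,-45,176 506,-42,170 699,138,2 708,137,-1 628,52,73
154 643,150,14 642,139,19 484,-34,170 486,-41,172 492,-42,170 494,-47,171 504,-45,166 676,116,15 701,131,-4 621,45,72
156 634,140,15 632,128,21 483,-35,164 485,-41,166 491,-43,164 495,-45,163 503,-45,160 -113,-654,723 689,119,-1 620,44,65
158 624,130,16 630,127,14 487,-31,155 485,-41,160 494,-40,155 496,-44,156 504,-44,152 665,106,8 679,110,-1 622,46,56
160 617,123,15 624,121,13 490,-28,145 483,-43,156 494,-40,149 495,-46,151 505,-44,145 669,109,-3 671,102,-1 621,45,49
162 617,123,7 619,116,9 624,112,8 628,106,10 492,-41,144 637,97,9 653,103,-1 659,100,-2 663,94,-1 617,41,45
164 618,1
[... 329 characters left out ...]
00,87,1 608,86,-3 609,78,0 615,74,0 619,70,-1 625,66,-2 627,59,1 620,43,12
172 585,91,-2 589,85,-1 593,80,0 599,77,-2 605,74,-3 608,68,-2 610,61,1 615,57,0 623,55,-3 620,43,5
174 578,83,-2 582,78,-1 587,74,-2 589,67,1 595,63,-1 598,58,0 604,55,-1 609,51,-2 614,46,-2 619,42,-2
176 525,27,46 533,27,42 579,66,-2 582,59,0 588,57,-2 593,53,-2 597,48,-2 599,41,0 607,40,-3 610,34,-2
178 525,27,39 533,27,34 572,59,-2 530,7,46 582,51,-4 586,45,-3 590,41,-2 593,35,-1 599,32,-3 601,25,0
180 524,27,32 535,29,25 501,-16,66 507,-17,63 509,-23,65 512,-28,67 515,-33,68 520,-37,67 589,22,0 595,19,-2
182 502,3,49 491,-17,64 493,-24,68 498,-26,66 502,-30,66 505,-35,67 511,-37,65 515,-41,65 518,-46,66 587,12,-1
```

View pics/s4.png

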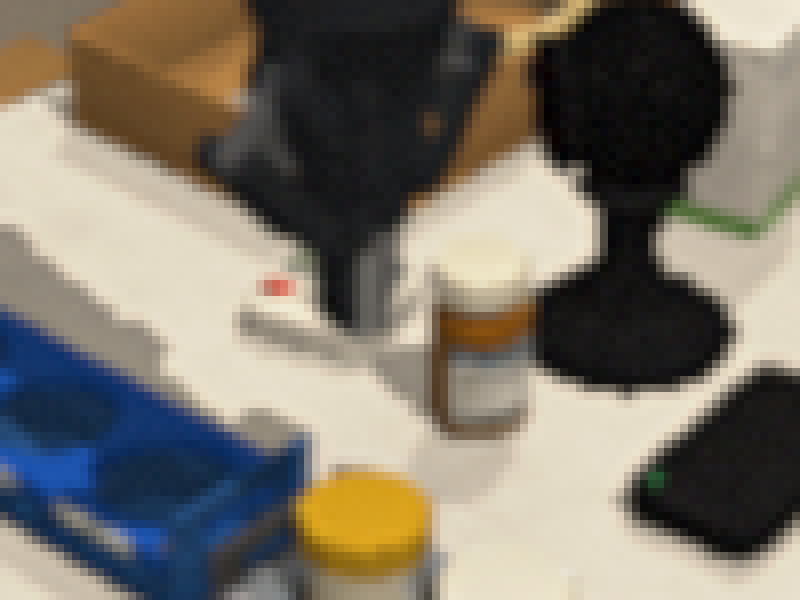

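View pics/t4.png

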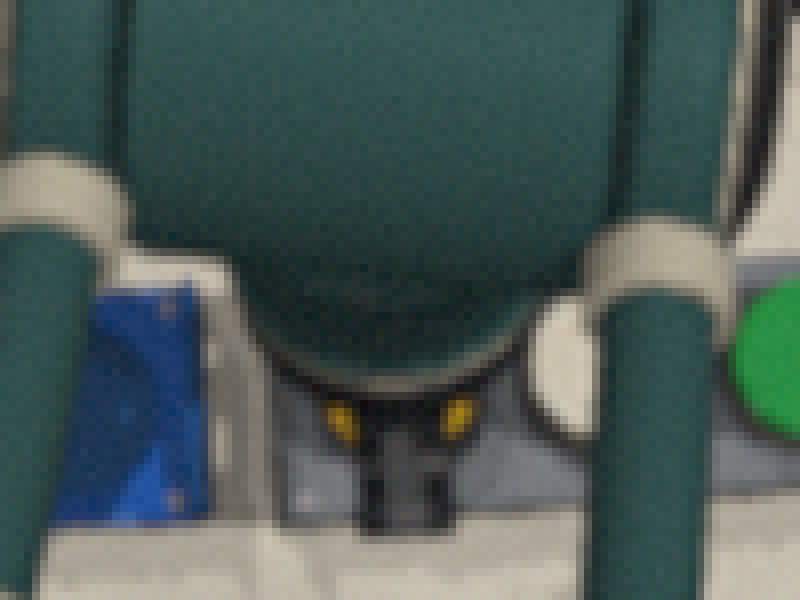

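```bash
python3 -c "
from h import *
im,d=bot.read_camera('scene')
hsv=cv2.cvtColor(im,cv2.COLOR_BGR2HSV);H,S,V=[hsv[...,i].astype(int) for i in range(3)]
m=((H>15)&(H<30)&(S>150)&(V>170)).astype(np.uint8)
m[:170]=0; k,l,s,c=cv2.connectedComponentsWithStats(m)
for i in range(1,k):
  if s[i,4]>30:
    print(s[i],c[i]); v,u=np.nonzero(l==i)
    P=np.array([atdepth('scene',a,b,d[b,a]) for a,b in zip(u,v) if d[b,a]>0]); P=P[P[:,2]>.06]
    q=P.mean(0),P.min(0),P.max(0); print(np.round(q,4))
for z in (.12,.15,.2): print(proj('top',(.4975,-.0345,z)),proj('top',(.4975-.0,-.0345,z)))
goal(.499,-.0365,.09,3)
"
```

```text
[237 179  17  11 129] [245.12403101 183.72868217]
[[ 0.4984 -0.0383  0.0661]
 [ 0.4778 -0.0595  0.0618]
 [ 0.5193 -0.0152  0.0689]]
(np.float64(248.18620875284267), np.float64(204.54309218672464)) (np.float64(248.18620875284267), np.float64(204.54309218672464))
(np.float64(248.1096723598647), np.float64(202.62605304325652)) (np.float64(248.1096723598647), np.float64(202.62605304325652))
(np.float64(247.9698197305597), np.float64(199.12310556607642)) (np.float64(247.9698197305597), np.float64(199.12310556607642))
t 4.2 pos [ 0.4977 -0.0345  0.1165] F [ 0.1 -1.1  0.6] w -0.003 
 shift mm [-2.   1.2 26.5] turn deg [-0.13 -0.02  0.25]
```

Emit:
arm_command --targets "0 1 0 0 0 0 1;0 1 0 0 0 0 1;0 1 0 0 0 0 1;0 1 20 0 0 0 1;0 1 40 0 0 0 1;0 1 55 0 0 0 1;0 1 65 0 0 0 1;0 1 72 0 0 0 1;0 1 75 0 0 0 1;0 1 75 0 0 0 1"

```text
time: 5.03
tool_pos: [0.4994, -0.0346, 0.0423]
tcp_rot: [-2.157, -2.283, 0.001]
wrist_force: [0.6, 1.0, -0.3]
width: 1.001
```

```bash
python3 -c "
from h import *
goal(.499,-.0335,.01,3)
im,d=bot.read_camera('scene')
cv2.imwrite('pics/s5.png',cv2.resize(im[140:215,200:300],None,fx=8,fy=8,interpolation=cv2.INTER_CUBIC))
for v in range(170,194,2):
    print(v,' '.join('%d,%d,%d'%tuple((atdepth('scene',u,v,d[v,u])*1000).round()) for u in range(226,244,2)))
"
```

```text
t 5.03 pos [ 0.4994 -0.0346  0.0423] F [ 0.6  1.  -0.3] w 1.001 
 shift mm [ 1.1 -0.3 32.3] turn deg [-0.04 -0.01  0.25]
170 434,-33,143 427,-48,154 431,-52,154 439,-50,149 590,105,-3 457,-47,138 462,-49,137 602,89,-1 606,84,-1
172 431,-36,140 429,-46,146 432,-51,146 447,-42,134 448,-48,137 453,-50,135 589,86,-1 593,80,-1 596,74,1
174 427,-40,137 428,-47,140 432,-50,140 445,-44,130 446,-50,132 454,-49,128 581,77,-1 585,72,0 593,70,-3
176 426,-41,131 427,-48,135 430,-52,135 443,-45,125 445,-51,127 456,-47,120 536,29,39 578,64,0 583,61,-1
178 530,78,9 519,56,27 445,-35,112 443,-45,118 450,-45,115 455,-48,114 536,30,32 571,58,-1 529,5,48
180 525,73,7 493,27,48 444,-36,107 444,-44,110 450,-45,108 455,-47,106 534,28,26 500,-16,66 506,-19,65
182 486,28,44 491,25,43 445,-34,98 445,-42,103 450,-45,102 455,-48,100 491,-17,65 494,-22,66 499,-25,65
184 484,27,38 495,30,31 443,-36,94 444,-43,97 451,-44,94 455,-48,94 482,-26,67 487,-29,67 491,-33,66
186 487,31,27 492,27,27 479,4,46 484,0,45 454,-40,83 453,-49,88 477,-32,66 481,-35,66 486,-39,65
188 483,26,25 467,-1,48 476,1,42 506,25,12 515,27,6 500,1,29 476,-33,60 475,-42,66 479,-45,65
190 461,1,43 469,2,38 499,27,8 485,3,28 489,-2,29 494,-4,27 477,-31,51 477,-39,56 478,-46,59
192 460,1,36 467,0,33 474,-1,29 477,-6,31 484,-7,28 486,-13,29 480,-28,41 481,-36,45 480,-45,51
```

View pics/s5.png

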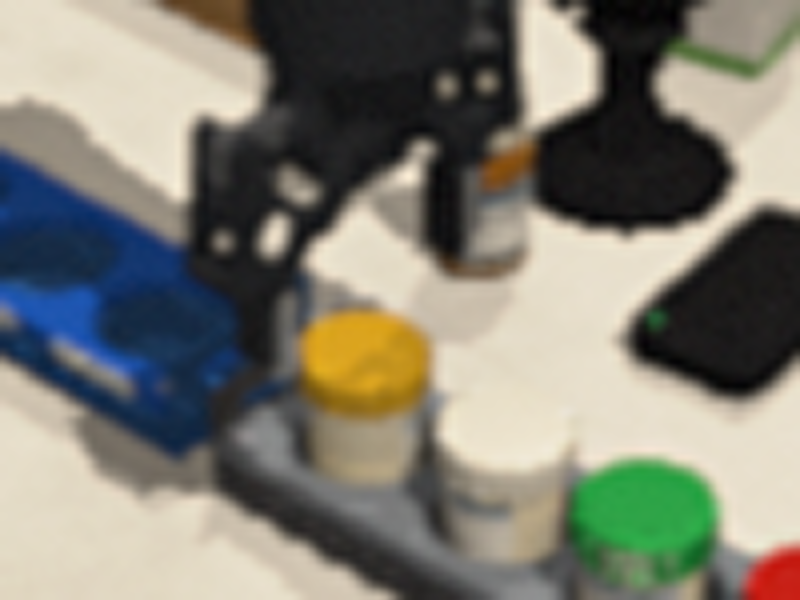

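Emit:
arm_command --targets "0 0 10 0 0 0 1;0 0 18 0 0 0 1;0 0 25 0 0 0 1;0 0 30 0 0 0 1;0 0 32 0 0 0 1;0 0 32 0 0 0 1;0 0 32 0 0 0 0.8;0 0 32 0 0 0 0.6;0 0 32 0 0 0 0.45;0 0 32 0 0 0 0.4" --newtons 40

```text
time: 5.92
tool_pos: [0.5003, -0.0347, 0.0115]
tcp_rot: [2.157, 2.283, 0.001]
wrist_force: [-0.1, -0.2, 0.4]
width: 0.539
```

Emit:
arm_command --targets "0 0 0 0 0 0 0.4;0 0 0 0 0 0 0.4;0 0 0 0 0 0 0.4"

```text
time: 6.17
tool_pos: [0.5003, -0.0347, 0.0114]
tcp_rot: [2.157, 2.283, 0.001]
wrist_force: [-1.9, 1.0, 5.9]
width: 0.543
```

```bash
python3 -c "
from h import *
goal(.499,-.0335,.01,3)
im,d=bot.read_camera('scene')
cv2.imwrite('pics/s6.png',cv2.resize(im[140:215,200:300],None,fx=8,fy=8,interpolation=cv2.INTER_CUBIC))
"
```

```text
t 6.17 pos [ 0.5003 -0.0347  0.0114] F [-1.9  1.   5.9] w 0.543 
 shift mm [ 1.2 -1.2  1.4] turn deg [0.07 0.01 0.25]
```

View pics/s6.png

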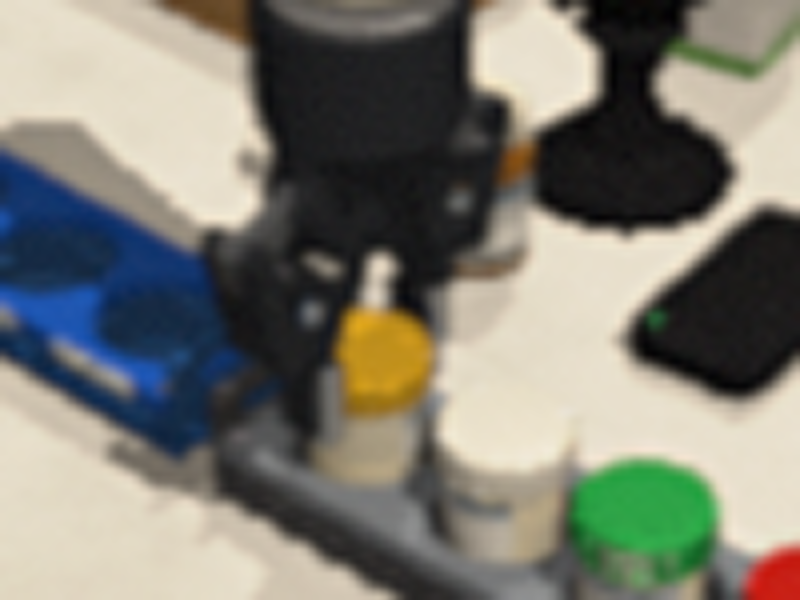

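Emit:
arm_command --targets "0 0 -5 0 0 0 0.4;0 0 -15 0 0 0 0.4;0 0 -30 0 0 0 0.4;0 0 -48 0 0 0 0.4;0 0 -65 0 0 0 0.4;0 0 -78 0 0 0 0.4;0 0 -86 0 0 0 0.4;0 0 -90 0 0 0 0.4;0 0 -90 0 0 0 0.4"

```text
time: 6.97
tool_pos: [0.5002, -0.0347, 0.1017]
tcp_rot: [2.157, 2.283, 0.002]
wrist_force: [0.3, 0.2, -1.0]
width: 0.543
```

```bash
python3 -c "
from h import *
goal(.4893,.2595,.1,2.45)
im,d=bot.read_camera('scene')
cv2.imwrite('pics/s7.png',cv2.resize(im[110:210,190:310],None,fx=6,fy=6,interpolation=cv2.INTER_CUBIC))
"
```

```text
t 6.97 pos [ 0.5002 -0.0347  0.1017] F [ 0.3  0.2 -1. ] w 0.543 
 shift mm [294.3   5.8   1.6] turn deg [0.1  0.02 0.8 ]
```

View pics/s7.png

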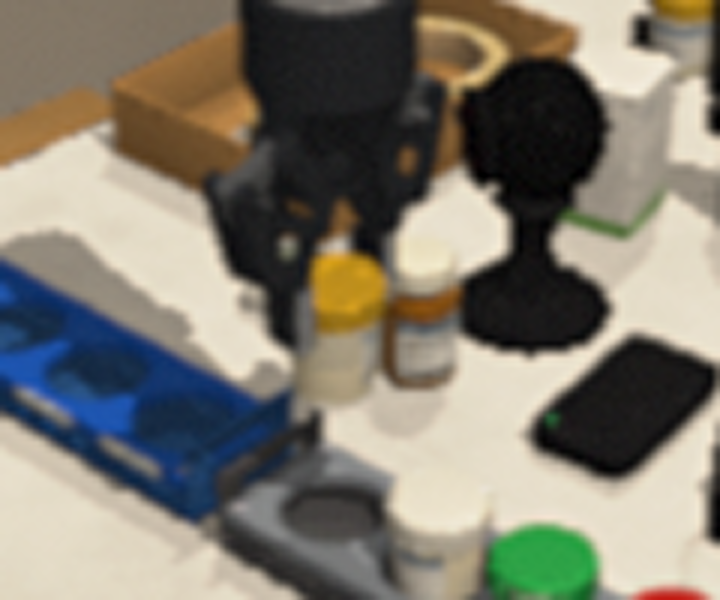

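Emit:
arm_command --targets "10 0 0 0 0 0 0.4;30 0 0 0 0 0 0.4;60 1 0 0 0 0.2 0.4;95 2 0 0 0 0.3 0.4;130 3 0 0 0 0.4 0.4;165 4 0 0 0 0.5 0.4;200 5 0 0 0 0.6 0.4;235 6 0 0 0 0.7 0.4;265 6 0 0 0 0.8 0.4;285 6 0 0 0 0.8 0.4"

```text
time: 7.85
tool_pos: [0.4878, 0.2534, 0.0994]
tcp_rot: [-2.17, -2.269, 0.002]
wrist_force: [0.5, 0.2, -1.1]
width: 0.546
```

Emit:
arm_command --targets "6 0 0 0 0 0 0.4;9 0 0 0 0 0 0.4;9 0 0 0 0 0 0.4;9 0 0 0 0 0 0.4"

```text
time: 8.18
tool_pos: [0.4885, 0.2584, 0.1]
tcp_rot: [-2.174, -2.268, 0.003]
wrist_force: [-1.2, -0.2, -1.4]
width: 0.546
```

```bash
python3 -c "
from h import *
goal(.4893,.2595,.1,2.45)
"
```

```text
t 8.18 pos [0.4885 0.2584 0.1   ] F [-1.2 -0.2 -1.4] w 0.546 
 shift mm [ 1.1  0.8 -0. ] turn deg [-0.07  0.06 -0.01]
```

Emit:
arm_command --targets "1 0.5 6 0 0 0 0.4;1 0.5 18 0 0 0 0.4;1 0.5 32 0 0 0 0.4;1 0.5 44 0 0 0 0.4;1 0.5 52 0 0 0 0.4;1 0.5 55 0 0 0 0.4;1 0.5 55 0 0 0 0.4"

```text
time: 8.77
tool_pos: [0.4885, 0.2595, 0.0441]
tcp_rot: [-2.173, -2.267, 0.004]
wrist_force: [0.1, -0.0, -0.4]
width: 0.548
```

```bash
cat > look.py <<'E'
import sys
from h import *
n=sys.argv[1]; x,y,z,w=map(float,sys.argv[2:6])
goal(x,y,z,w)
for c in ('scene','top'):
    im,d=bot.read_camera(c); u,v=proj(c,(x,y,.04)); u=int(min(max(u,45),466));v=int(min(max(v-(8 if c=='scene' else 0),35),348))
    cr=cv2.resize(im[v-35:v+35,u-45:u+45],None,fx=8,fy=8,interpolation=cv2.INTER_CUBIC)
    print(c,'crop origin',u-45,v-35); globals()[c]=cr
cv2.imwrite(f'pics/{n}.png',cv2.resize(np.vstack([scene,top]),None,fx=.53,fy=.53,interpolation=cv2.INTER_AREA))
E
python3 look.py p1 .4893 .2595 .0115 2.45
```

```text
t 8.77 pos [0.4885 0.2595 0.0441] F [ 0.1 -0.  -0.4] w 0.548 
 shift mm [ 0.   0.9 32.6] turn deg [-0.15  0.07 -0.02]
scene crop origin 133 109
top crop origin 84 179
```

View pics/p1.png

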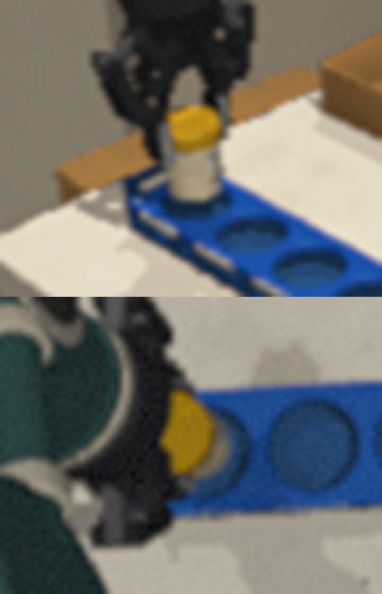

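Emit:
arm_command --targets "0 0.5 5 0 0 0 0.4;0 0.5 12 0 0 0 0.4;0 0.5 19 0 0 0 0.4;0 0.5 25 0 0 0 0.4;0 0.5 29 0 0 0 0.4;0 0.5 31 0 0 0 0.4;0 0.5 32 0 0 0 0.4;0 0.5 32 0 0 0 0.4"

```text
time: 9.53
tool_pos: [0.4898, 0.2603, 0.0133]
tcp_rot: [-2.173, -2.268, 0.001]
wrist_force: [0.6, -0.5, -0.9]
width: 0.546
```

```bash
python3 look.py p2 .4893 .2595 .0115 2.45
```

```text
t 9.53 pos [0.4898 0.2603 0.0133] F [ 0.6 -0.5 -0.9] w 0.546 
 shift mm [-0.7 -0.5  1.8] turn deg [-0.03  0.01  0.  ]
scene crop origin 133 109
top crop origin 84 179
```

View pics/p2.png

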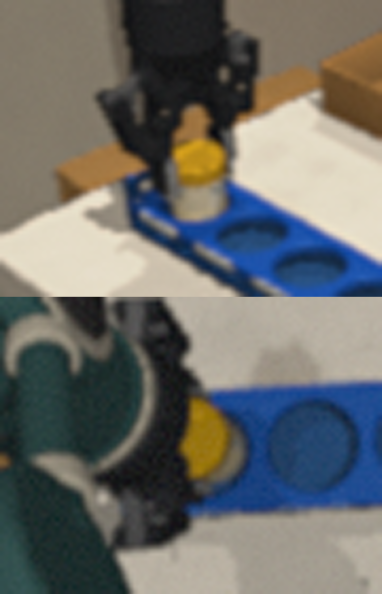

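Emit:
arm_command --targets "0 0 1 0 0 0 0.4;0 0 1.5 0 0 0 0.4;0 0 2 0 0 0 0.4;0 0 2 0 0 0 0.4"

```text
time: 9.97
tool_pos: [0.49, 0.2603, 0.0117]
tcp_rot: [2.173, 2.268, 0.0]
wrist_force: [-0.1, -0.7, -0.7]
width: 0.549
```

Emit:
arm_command --targets "0 0 0.7 0 0 0 0.4;0 0 1.3 0 0 0 0.4;0 0 1.3 0 0 0 0.4"

```text
time: 10.22
tool_pos: [0.4901, 0.2607, 0.0115]
tcp_rot: [-2.173, -2.268, -0.0]
wrist_force: [-2.5, 0.5, 6.5]
width: 0.545
```

Emit:
arm_command --targets "0 0 0 0 0 0 0.6;0 0 0 0 0 0 0.7;0 0 0 0 0 0 0.85;0 0 0 0 0 0 1;0 0 0 0 0 0 1;0 0 -10 0 0 0 1;0 0 -30 0 0 0 1;0 0 -60 0 0 0 1;0 0 -95 0 0 0 1;0 0 -110 0 0 0 1"

```text
time: 11.05
tool_pos: [0.4925, 0.2615, 0.1257]
tcp_rot: [2.172, 2.267, 0.01]
wrist_force: [1.0, -0.2, 0.1]
width: 1.0
```

```bash
python3 look.py p3 .4893 .2595 .1 2.45; python3 -c "
from h import *
goal(.5043,-.099,.095,3)"
```

```text
t 11.05 pos [0.4925 0.2615 0.1257] F [ 1.  -0.2  0.1] w 1.0 
 shift mm [-1.9 -3.4 25.7] turn deg [ 0.34 -0.15  0.  ]
scene crop origin 133 109
top crop origin 84 179
t 11.15 pos [0.4934 0.2619 0.1258] F [ 0.6 -0.3  0.4] w 1.003 
 shift mm [-361.1   -4.8   29.4] turn deg [ 0.49 -0.2  -0.55]
```

View pics/p3.png

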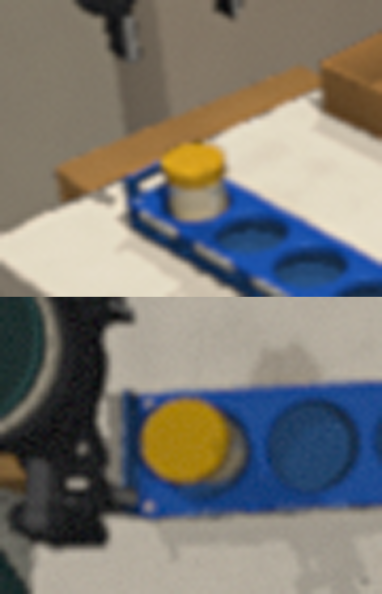

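```bash
cat > lids.py <<'E'
from h import *
im,d=bot.read_camera('top'); hsv=cv2.cvtColor(im,cv2.COLOR_BGR2HSV);H,S,V=[hsv[...,i].astype(int) for i in range(3)]
M=dict(red=((H<6)|(H>174))&(S>150)&(V>80),yel=(H>15)&(H<30)&(S>170)&(V>110),grn=(H>50)&(H<80)&(S>120))
for n,m in M.items():
    k,l,s,c=cv2.connectedComponentsWithStats(m.astype(np.uint8))
    for i in range(1,k):
        if s[i,4]>100 and 185<c[i][1]<225:
            v,u=np.nonzero(l==i); P=np.array([atdepth('top',a,b,d[b,a]) for a,b in zip(u,v)]); A=np.c_[P[:,:2]-P[:,:2].mean(0),np.ones(len(P))]
            co=np.linalg.lstsq(A,P[:,2],rcond=None)[0]
            print(n,c[i].round(1),s[i],onplane('top',*c[i],.068).round(4),'z med',np.median(P[:,2]).round(4),'slope deg',np.degrees(np.arctan(co[:2])).round(1))
s=bot.read_state(); print(s['tool_pos'],s['tcp_rot'])
E
python3 lids.py; python3 -c "
from h import *
print(proj('top',(.4883,.2577,.068)))"
```

```text
red [379.2 193.6] [367 182  25  24 486] [ 0.527  -0.3556  0.068 ] z med 0.0775 slope deg [-31.3  50.6]
red [328.4 201.4] [319 192  20  20 302] [ 0.5097 -0.2298  0.068 ] z med 0.0664 slope deg [-59.1  66.5]
yel [127.4 212.5] [118 204  20  18 289] [0.49   0.2569 0.068 ] z med 0.0663 slope deg [0.8 0.9]
grn [301.  204.4] [291 195  21  20 323] [ 0.5034 -0.1627  0.068 ] z med 0.0681 slope deg [-65.7  62.7]
[0.49170649 0.26114231 0.12315206] [2.17207398 2.26720998 0.00742285]
(np.float64(127.03168323793855), np.float64(213.2578680604278))
```

```bash
python3 -c "
from h import *
goal(.5035,-.098,.095,3)"
```

```text
t 11.2 pos [0.4917 0.2611 0.1232] F [-0.5  0.5  0.2] w 0.997 
 shift mm [-359.4   -3.7   27.4] turn deg [ 0.27 -0.11 -0.54]
```

Emit:
arm_command --targets "-35 0 3 0 0 0 1;-75 -1 6 0 0 0 1;-115 -1 9 0 0 0 1;-155 -2 12 0 0 -0.2 1;-195 -2 15 0 0 -0.3 1;-235 -3 18 0 0 -0.4 1;-275 -3 21 0 0 -0.5 1;-315 -4 24 0 0 -0.5 1;-345 -4 26 0 0 -0.5 1;-359 -4 27 0 0 -0.5 1"

```text
time: 12.03
tool_pos: [0.4995, -0.1017, 0.0914]
tcp_rot: [-2.165, -2.273, 0.004]
wrist_force: [1.1, -0.2, 0.1]
width: 0.999
```

Emit:
arm_command --targets "0 0 0 0 0 0 1;0 0 0 0 0 0 1"

```text
time: 12.2
tool_pos: [0.4999, -0.0988, 0.0918]
tcp_rot: [-2.164, -2.273, 0.002]
wrist_force: [-0.6, -0.4, 1.1]
width: 0.999
```

```bash
python3 look.py w1 .5035 -.098 .0115 3
```

```text
t 12.2 pos [ 0.4999 -0.0988  0.0918] F [-0.6 -0.4  1.1] w 0.999 
 shift mm [ 0.5  3.9 80.3] turn deg [-0.18 -0.08 -0.18]
scene crop origin 216 156
top crop origin 228 171
```

View pics/w1.png

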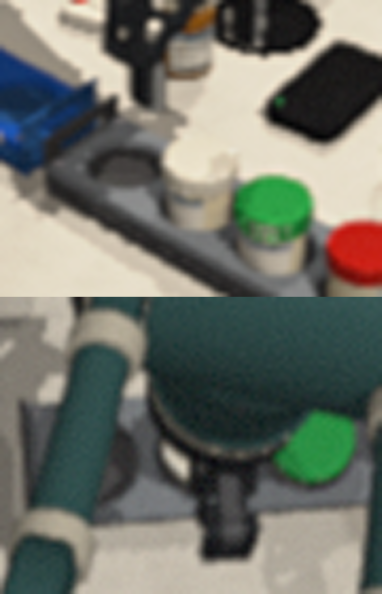

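```bash
python3 -c "
from h import *
im,d=bot.read_camera('top')
for v in range(208,234,3):
    print(v,' '.join('%d:%d,%d,%d'%((u,)+tuple((atdepth('top',u,v,d[v,u])*1000).round())) for u in range(273,292,2)))
print(bot.read_state()['tool_pos'])
"
```

```text
208 273:467,-82,281 275:466,-85,292 277:465,-88,295 279:465,-92,293 281:463,-94,311 283:463,-98,313 285:463,-101,313 287:465,-107,294 289:465,-110,292 291:467,-116,276
211 273:470,-86,211 275:465,-87,256 277:464,-90,261 279:463,-94,266 281:463,-98,267 283:463,-101,266 285:464,-106,259 287:465,-111,250 289:492,-137,32 291:495,-144,6
214 273:465,-86,204 275:465,-90,199 277:461,-92,237 279:461,-96,232 281:461,-100,235 283:461,-104,237 285:461,-108,237 287:465,-115,203 289:370,-38,1009 291:485,-142,30
217 273:459,-86,198 275:459,-90,203 277:459,-94,199 279:456,-96,229 281:455,-100,235 283:455,-104,233 285:459,-111,197 287:459,-115,196 289:477,-136,29 291:477,-141,30
220 273:470,-96,29 275:453,-90,197 277:455,-95,181 279:450,-96,226 281:449,-100,233 283:449,-104,234 285:454,-112,190 287:470,-131,28 289:470,-136,30 291:470,-141,29
223 273:464,-97,12 275:448,-91,185 277:443,-91,235 279:443,-95,235 281:443,-99,237 283:443,-103,237 285:443,-107,237 287:443,-111,235 289:465,-139,-1 291:465,-144,-3
226 273:458,-97,0 275:440,-89,204 277:437,-91,237 279:437,-95,238 281:437,-99,239 283:437,-103,238 285:437,-107,235 287:437,-111,239 289:457,-139,-2 291:457,-144,2
229 273:450,-97,1 275:434,-90,199 277:432,-92,230 279:431,-95,233 281:432,-100,229 283:432,-104,225 285:432,-108,226 287:432,-112,223 289:449,-138,-1 291:449,-144,0
232 273:443,-97,-3 275:429,-90,189 277:428,-93,201 279:429,-98,189 281:429,-103,189 283:429,-107,188 285:428,-110,197 287:442,-133,-1 289:442,-138,-1 291:442,-143,0
[ 0.50071948 -0.09736467  0.0926636 ]
```

Emit:
arm_command --targets "0 3 15 0 0 0 1;0 3 35 0 0 0 1;0 3 52 0 0 0 1;0 3 66 0 0 0 1;0 3 76 0 0 0 1;0 3 80.5 0 0 0 1;0 3 80.5 0 0 0 1;0 3 80.5 0 0 0 1"

```text
time: 13.02
tool_pos: [0.5047, -0.0979, 0.0132]
tcp_rot: [2.162, 2.279, 0.0]
wrist_force: [0.3, -0.7, 0.3]
width: 1.003
```

```bash
python3 look.py w2 .5035 -.098 .0115 3
```

```text
t 13.02 pos [ 0.5047 -0.0979  0.0132] F [ 0.3 -0.7  0.3] w 1.003 
 shift mm [ 0.  -1.2  1.7] turn deg [ 0.01  0.   -0.  ]
scene crop origin 216 156
top crop origin 228 171
```

View pics/w2.png

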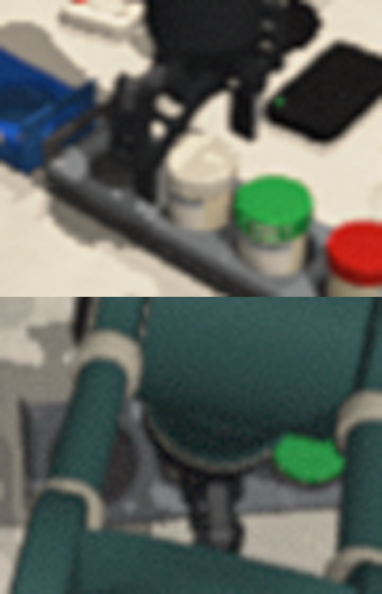

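Straddling the white lid. Closing now.

Emit:
arm_command --targets "0 -1 1.5 0 0 0 0.8;0 -1 1.5 0 0 0 0.6;0 -1 1.5 0 0 0 0.45;0 -1 1.5 0 0 0 0.4;0 -1 1.5 0 0 0 0.4;0 -1 1.5 0 0 0 0.4;0 -1 1.5 0 0 0 0.4"

```text
time: 13.7
tool_pos: [0.5039, -0.0986, 0.0121]
tcp_rot: [2.163, 2.277, 0.001]
wrist_force: [-1.3, 0.2, 5.7]
width: 0.547
```

Emit:
arm_command --targets "0 0 -5 0 0 0 0.4;0 0 -15 0 0 0 0.4;0 0 -30 0 0 0 0.4;0 0 -48 0 0 0 0.4;0 0 -65 0 0 0 0.4;0 0 -78 0 0 0 0.4;0 0 -86 0 0 0 0.4;0 0 -90 0 0 0 0.4;0 0 -90 0 0 0 0.4"

```text
time: 14.45
tool_pos: [0.504, -0.0986, 0.1025]
tcp_rot: [2.162, 2.277, 0.001]
wrist_force: [0.6, -0.3, -0.1]
width: 0.545
```

```bash
python3 look.py w3 .5035 -.098 .0115 3; python3 -c "
from h import *
goal(.4915,.1973,.1,2.45)"
```

```text
t 14.45 pos [ 0.504  -0.0986  0.1025] F [ 0.6 -0.3 -0.1] w 0.545 
 shift mm [ 0.6 -0.7 91. ] turn deg [ 0.1   0.03 -0.05]
scene crop origin 216 156
top crop origin 228 171
t 14.55 pos [ 0.5028 -0.0983  0.1008] F [-0.4  0.1 -0.6] w 0.543 
 shift mm [295.8   3.9   0.9] turn deg [-0.05 -0.01  0.5 ]
```

View pics/w3.png

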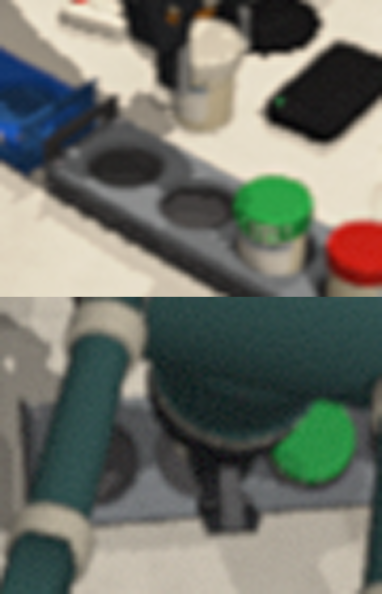

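Emit:
arm_command --targets "10 0 0 0 0 0 0.4;30 0 0 0 0 0 0.4;60 1 0 0 0 0.2 0.4;95 1 0 0 0 0.3 0.4;130 2 0 0 0 0.4 0.4;165 2 0 0 0 0.5 0.4;200 3 0 0 0 0.5 0.4;235 3 0 0 0 0.5 0.4;265 4 0 0 0 0.5 0.4;285 4 0 0 0 0.5 0.4"

```text
time: 15.38
tool_pos: [0.4912, 0.1896, 0.1003]
tcp_rot: [-2.17, -2.269, 0.001]
wrist_force: [0.3, -0.7, 0.2]
width: 0.545
```

Emit:
arm_command --targets "6 0 0 0 0 0 0.4;10.5 0 0 0 0 0 0.4;10.5 0 0 0 0 0 0.4;10.5 0 0 0 0 0 0.4"

```text
time: 15.72
tool_pos: [0.4918, 0.1962, 0.1008]
tcp_rot: [-2.173, -2.268, 0.002]
wrist_force: [0.1, -0.2, -0.7]
width: 0.544
```

```bash
python3 -c "
from h import *
goal(.4915,.1973,.0125,2.45)"
```

```text
t 15.72 pos [0.4918 0.1962 0.1008] F [ 0.1 -0.2 -0.7] w 0.544 
 shift mm [ 1.2 -0.1 88.3] turn deg [-0.07  0.05 -0.  ]
```

Emit:
arm_command --targets "1 0 6 0 0 0 0.4;1 0 18 0 0 0 0.4;1 0 32 0 0 0 0.4;1 0 44 0 0 0 0.4;1 0 52 0 0 0 0.4;1 0 55 0 0 0 0.4;1 0 55 0 0 0 0.4"

```text
time: 16.3
tool_pos: [0.4911, 0.1972, 0.0448]
tcp_rot: [-2.173, -2.267, 0.004]
wrist_force: [0.3, -0.3, 0.0]
width: 0.537
```

```bash
python3 look.py w4 .4915 .1973 .0125 2.45
```

```text
t 16.3 pos [0.4911 0.1972 0.0448] F [ 0.3 -0.3  0. ] w 0.537 
 shift mm [ 0.1  0.5 32.3] turn deg [-0.15  0.05 -0.02]
scene crop origin 146 116
top crop origin 110 177
```

View pics/w4.png

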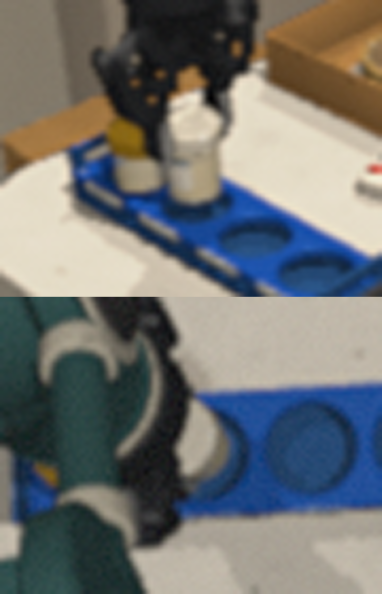

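The white cup is centred over the second well. Lowering.

Emit:
arm_command --targets "0 0 6 0 0 0 0.4;0 0 13 0 0 0 0.4;0 0 20 0 0 0 0.4;0 0 26 0 0 0 0.4;0 0 30 0 0 0 0.4;0 0 31.5 0 0 0 0.4;0 0 32.5 0 0 0 0.4;0 0 33 0 0 0 0.4;0 0 33 0 0 0 0.4"

```text
time: 17.15
tool_pos: [0.4923, 0.198, 0.0134]
tcp_rot: [2.173, 2.269, 0.0]
wrist_force: [0.1, 0.5, -0.8]
width: 0.543
```

Emit:
arm_command --targets "0 0 0.7 0 0 0 0.4;0 0 1.3 0 0 0 0.4;0 0 2 0 0 0 0.4;0 0 2 0 0 0 0.4"

```text
time: 17.48
tool_pos: [0.4926, 0.1981, 0.0122]
tcp_rot: [2.173, 2.268, 0.001]
wrist_force: [-1.0, -0.1, 3.6]
width: 0.546
```

Emit:
arm_command --targets "0 0 0 0 0 0 0.6;0 0 0 0 0 0 0.7;0 0 0 0 0 0 0.85;0 0 0 0 0 0 1;0 0 0 0 0 0 1;0 0 -10 0 0 0 1;0 0 -30 0 0 0 1;0 0 -55 0 0 0 1;0 0 -75 0 0 0 1;0 0 -85 0 0 0 1"

```text
time: 18.32
tool_pos: [0.4942, 0.1986, 0.1001]
tcp_rot: [2.172, 2.267, 0.007]
wrist_force: [1.0, 0.4, 0.5]
width: 0.997
```

```bash
python3 look.py w5 .4915 .1973 .0125 2.45;python3 -c "
from h import *
goal(.504,-.159,.095,3)"
```

```text
t 18.32 pos [0.4942 0.1986 0.1001] F [1.  0.4 0.5] w 0.997 
 shift mm [-1.3 -3.2 87.5] turn deg [ 0.28 -0.08  0.  ]
scene crop origin 146 116
top crop origin 110 177
t 18.42 pos [0.4944 0.1987 0.0993] F [-0.3 -0.9 -0.3] w 1.004 
 shift mm [-357.8   -5.8    3.7] turn deg [ 0.31 -0.09 -0.54]
```

View pics/w5.png

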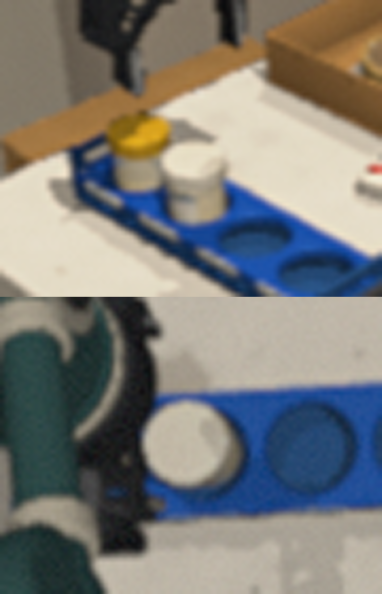

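Emit:
arm_command --targets "-35 0 0 0 0 0 1;-75 0 0 0 0 0 1;-115 -1 0 0 0 0 1;-155 -1 0 0 0 -0.2 1;-195 -2 0 0 0 -0.3 1;-235 -2 0 0 0 -0.4 1;-275 -2 0 0 0 -0.5 1;-315 -3 0 0 0 -0.5 1;-345 -3 0 0 0 -0.5 1;-358 -3 0 0 0 -0.5 1"

```text
time: 19.25
tool_pos: [0.5034, -0.1633, 0.095]
tcp_rot: [-2.166, -2.274, 0.002]
wrist_force: [0.6, 0.9, 0.1]
width: 1.003
```

Emit:
arm_command --targets "0 0 0 0 0 0 1;0 0 0 0 0 0 1;0 0 0 0 0 0 1"

```text
time: 19.5
tool_pos: [0.5037, -0.1586, 0.0954]
tcp_rot: [-2.162, -2.277, 0.0]
wrist_force: [0.1, 0.3, 0.6]
width: 0.996
```

```bash
python3 lids.py; python3 look.py g1 .504 -.159 .0115 3; python3 -c "
from h import *
im,d=bot.read_camera('top')
P=[atdepth('top',u,v,d[v,u]) for v in range(205,240) for u in range(285,330)]
P=np.array([p for p in P if .2<p[2]<.245 and p[0]<.455]); print(len(P),P[:,1].min(),P[:,1].max(),P[:,1].mean())
"
```

```text
red [383.2 195. ] [375 182  17  24 295] [ 0.5235 -0.3652  0.068 ] z med 0.0777 slope deg [ 8.7 66.2]
red [331.  204.9] [322 197  17  15 144] [ 0.5008 -0.2359  0.068 ] z med 0.0666 slope deg [-47.3  71. ]
yel [127.4 212.6] [118 204  20  18 292] [0.49   0.2568 0.068 ] z med 0.0664 slope deg [-47.2 -67.1]
grn [297.2 207.3] [293 200  10  15 102] [ 0.4963 -0.1533  0.068 ] z med 0.0687 slope deg [-69.4  79.3]
[ 0.50395171 -0.15831108  0.09560836] [-2.16086891e+00 -2.27795247e+00  3.38931227e-04]
t 19.55 pos [ 0.504  -0.1583  0.0956] F [-1.   0.2  0.3] w 1.0 
 shift mm [-0.8  0.1 84.1] turn deg [-0.08 -0.07  0.02]
scene crop origin 233 166
top crop origin 253 170
158 -0.17438628715442217 -0.14840413678087025 -0.1607886573534823
```

View pics/g1.png

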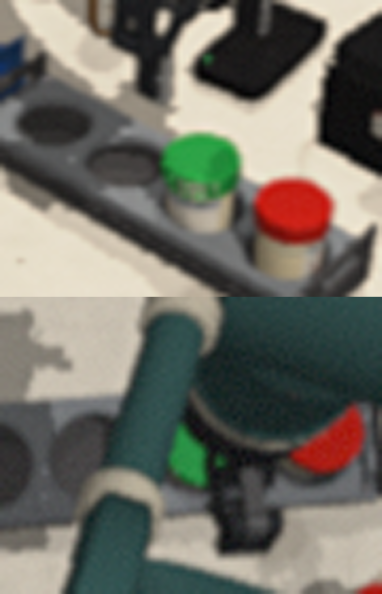

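Emit:
arm_command --targets "-1 0 15 0 0 0 1;-1 0 35 0 0 0 1;-1 0 54 0 0 0 1;-1 0 68 0 0 0 1;-1 0 78 0 0 0 1;-1 0 83.5 0 0 0 1;-1 0 83.5 0 0 0 1;-1 0 83.5 0 0 0 1"

```text
time: 20.37
tool_pos: [0.5049, -0.1607, 0.0132]
tcp_rot: [2.163, 2.278, 0.0]
wrist_force: [0.2, -0.1, 0.3]
width: 1.0
```

```bash
python3 look.py g2 .504 -.159 .0115 3
```

```text
t 20.37 pos [ 0.5049 -0.1607  0.0132] F [ 0.2 -0.1  0.3] w 1.0 
 shift mm [ 1.7 -0.8  1.7] turn deg [ 0.01  0.01 -0.02]
scene crop origin 233 166
top crop origin 253 170
```

View pics/g2.png

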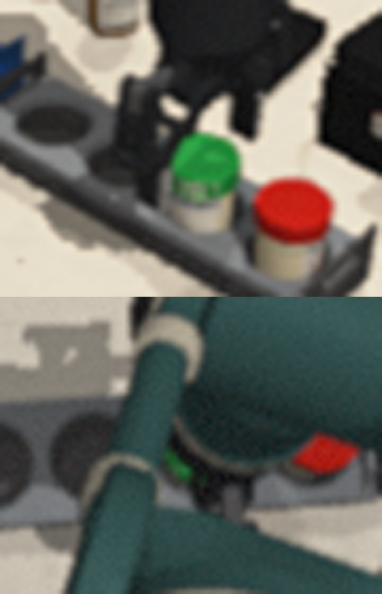

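Emit:
arm_command --targets "0 -1 1.5 0 0 0 0.8;0 -1 1.5 0 0 0 0.6;0 -1 1.5 0 0 0 0.45;0 -1 1.5 0 0 0 0.4;0 -1 1.5 0 0 0 0.4;0 -1 1.5 0 0 0 0.4;0 -1 1.5 0 0 0 0.4"

```text
time: 21.05
tool_pos: [0.504, -0.1612, 0.0121]
tcp_rot: [2.163, 2.277, 0.0]
wrist_force: [-0.3, 0.6, 5.5]
width: 0.554
```

Emit:
arm_command --targets "0 0 -5 0 0 0 0.4;0 0 -15 0 0 0 0.4;0 0 -30 0 0 0 0.4;0 0 -48 0 0 0 0.4;0 0 -65 0 0 0 0.4;0 0 -78 0 0 0 0.4;0 0 -86 0 0 0 0.4;0 0 -90 0 0 0 0.4;0 0 -90 0 0 0 0.4;0 0 -90 0 0 0 0.4"

```text
time: 21.88
tool_pos: [0.5032, -0.1608, 0.101]
tcp_rot: [-2.163, -2.277, 0.0]
wrist_force: [0.3, -0.2, -0.5]
width: 0.552
```

```bash
python3 look.py g3 .504 -.159 .0115 3;python3 -c "
from h import *
goal(.4943,.1327,.1,2.45)"
```

```text
t 21.88 pos [ 0.5032 -0.1608  0.101 ] F [ 0.3 -0.2 -0.5] w 0.552 
 shift mm [ 1.7  1.  89.5] turn deg [-0.03 -0.02 -0.05]
scene crop origin 233 166
top crop origin 253 170
t 21.98 pos [ 0.5027 -0.1606  0.1003] F [ 0.6 -0.3 -0.9] w 0.553 
 shift mm [293.4   6.7   0.5] turn deg [-0.11 -0.04  0.5 ]
```

View pics/g3.png

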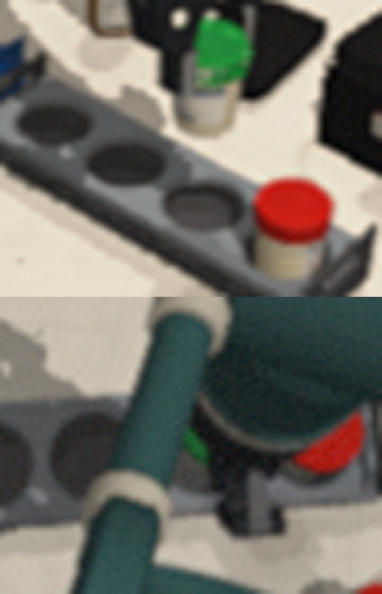

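Emit:
arm_command --targets "10 0 0 0 0 0 0.4;30 0 0 0 0 0 0.4;60 1 0 0 0 0.2 0.4;95 2 0 0 0 0.3 0.4;130 3 0 0 0 0.4 0.4;165 4 0 0 0 0.5 0.4;200 5 0 0 0 0.5 0.4;235 6 0 0 0 0.5 0.4;265 6.5 0 0 0 0.5 0.4;285 6.5 0 0 0 0.5 0.4"

```text
time: 22.82
tool_pos: [0.4941, 0.1272, 0.1007]
tcp_rot: [-2.17, -2.269, 0.001]
wrist_force: [0.2, -0.2, -0.7]
width: 0.554
```

Emit:
arm_command --targets "5 0 0 0 0 0 0.4;8 0 0 0 0 0 0.4;8 0 0 0 0 0 0.4;8 0 0 0 0 0 0.4"

```text
time: 23.15
tool_pos: [0.4947, 0.1313, 0.101]
tcp_rot: [-2.174, -2.268, 0.002]
wrist_force: [0.1, -0.3, -0.8]
width: 0.558
```

```bash
python3 -c "
from h import *
goal(.4943,.1322,.0125,2.45)"
```

```text
t 23.15 pos [0.4947 0.1313 0.101 ] F [ 0.1 -0.3 -0.8] w 0.558 
 shift mm [ 1.  -0.3 88.5] turn deg [-0.05  0.03 -0.02]
```

Emit:
arm_command --targets "0.5 0 6 0 0 0 0.4;0.5 0 18 0 0 0 0.4;0.5 0 32 0 0 0 0.4;0.5 0 44 0 0 0 0.4;0.5 0 52 0 0 0 0.4;0.5 0 55 0 0 0 0.4;0.5 0 55 0 0 0 0.4"

```text
time: 23.73
tool_pos: [0.4939, 0.132, 0.0448]
tcp_rot: [-2.173, -2.267, 0.004]
wrist_force: [0.6, -0.0, -0.8]
width: 0.554
```

```bash
python3 look.py g4 .4943 .1322 .0125 2.45
```

```text
t 23.73 pos [0.4939 0.132  0.0448] F [ 0.6 -0.  -0.8] w 0.554 
 shift mm [ 0.2  0.5 32.3] turn deg [-0.16  0.03 -0.03]
scene crop origin 160 124
top crop origin 136 176
```

View pics/g4.png

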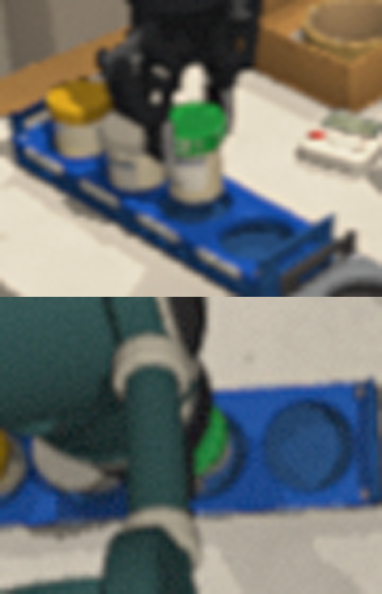

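Emit:
arm_command --targets "0 0 6 0 0 0 0.4;0 0 13 0 0 0 0.4;0 0 20 0 0 0 0.4;0 0 26 0 0 0 0.4;0 0 30 0 0 0 0.4;0 0 31.5 0 0 0 0.4;0 0 32.5 0 0 0 0.4;0 0 33 0 0 0 0.4;0 0 33 0 0 0 0.4"

```text
time: 24.58
tool_pos: [0.4952, 0.1325, 0.0134]
tcp_rot: [2.173, 2.268, 0.0]
wrist_force: [-0.3, -0.1, -0.5]
width: 0.552
```

Emit:
arm_command --targets "0 0 0.7 0 0 0 0.4;0 0 1.3 0 0 0 0.4;0 0 2 0 0 0 0.4;0 0 2 0 0 0 0.4"

```text
time: 24.92
tool_pos: [0.4955, 0.1326, 0.0121]
tcp_rot: [2.173, 2.268, 0.001]
wrist_force: [-1.0, -0.3, 3.8]
width: 0.554
```

Emit:
arm_command --targets "0 0 0 0 0 0 0.6;0 0 0 0 0 0 0.7;0 0 0 0 0 0 0.85;0 0 0 0 0 0 1;0 0 0 0 0 0 1;0 0 -10 0 0 0 1;0 0 -30 0 0 0 1;0 0 -55 0 0 0 1;0 0 -75 0 0 0 1;0 0 -85 0 0 0 1"

```text
time: 25.75
tool_pos: [0.4971, 0.133, 0.1]
tcp_rot: [2.171, 2.266, 0.006]
wrist_force: [0.9, -0.1, 0.7]
width: 0.999
```

```bash
python3 look.py g5 .4943 .1322 .0125 2.45;python3 -c "
from h import *
goal(.5105,-.2265,.095,3)"
```

```text
t 25.75 pos [0.4971 0.133  0.1   ] F [ 0.9 -0.1  0.7] w 0.999 
 shift mm [-0.7 -3.2 87.5] turn deg [ 0.28 -0.05  0.  ]
scene crop origin 160 124
top crop origin 136 176
t 25.85 pos [0.4973 0.133  0.0992] F [-0.4  0.2 -0. ] w 0.998 
 shift mm [-359.7   -2.2    3.9] turn deg [ 0.31 -0.05 -0.54]
```

View pics/g5.png

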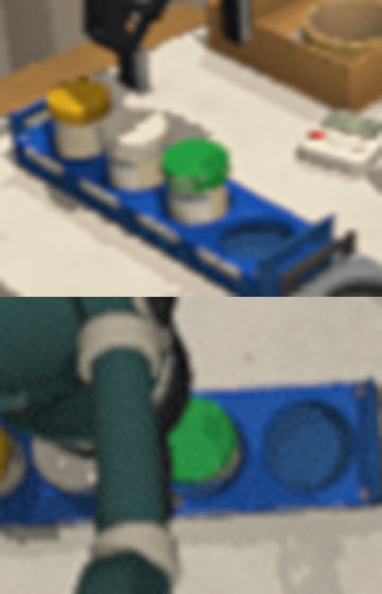

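Emit:
arm_command --targets "-35 0 0 0 0 0 1;-75 0 0 0 0 0 1;-115 0 0 0 0 0 1;-155 0 0 0 0 -0.2 1;-195 0 0 0 0 -0.3 1;-235 0 0 0 0 -0.4 1;-275 0 0 0 0 -0.5 1;-315 0 0 0 0 -0.5 1;-345 0 0 0 0 -0.5 1;-360 0 0 0 0 -0.5 1"

```text
time: 26.68
tool_pos: [0.5094, -0.2304, 0.0949]
tcp_rot: [-2.166, -2.274, 0.002]
wrist_force: [-0.0, -0.7, -0.8]
width: 0.999
```

Emit:
arm_command --targets "0 0 0 0 0 0 1;0 0 0 0 0 0 1;0 0 0 0 0 0 1"

```text
time: 26.93
tool_pos: [0.5096, -0.2256, 0.0953]
tcp_rot: [-2.161, -2.277, 0.0]
wrist_force: [0.7, 0.9, 0.1]
width: 0.998
```

```bash
python3 look.py r1 .5105 -.2265 .0115 3; python3 -c "
from h import *
im,d=bot.read_camera('top')
P=[atdepth('top',u,v,d[v,u]) for v in range(200,240) for u in range(310,365)]
P=np.array([p for p in P if .2<p[2]<.245 and p[0]<.46]); print(len(P),P[:,1].min(),P[:,1].max(),P[:,1].mean())
goal(.5105,-.2265,.0115,3)
"
```

```text
t 26.93 pos [ 0.5096 -0.2256  0.0953] F [0.7 0.9 0.1] w 0.998 
 shift mm [-1.1  1.  83.8] turn deg [-0.1  -0.1  -0.02]
scene crop origin 254 177
top crop origin 279 167
58 -0.24276791261657035 -0.21928801002399498 -0.2309175917587041
t 27.08 pos [ 0.5103 -0.2255  0.0961] F [ 0.2 -0.2 -0.8] w 1.0 
 shift mm [-1.1  0.2 84.6] turn deg [-0.03 -0.04  0.06]
```

View pics/r1.png

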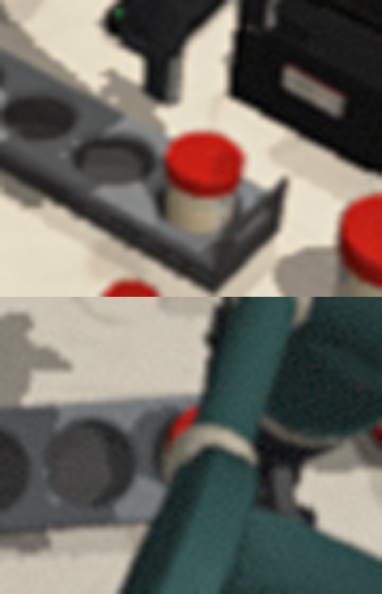

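Emit:
arm_command --targets "0 0 15 0 0 0 1;0 0 35 0 0 0 1;0 0 54 0 0 0 1;0 0 68 0 0 0 1;0 0 78 0 0 0 1;0 0 83.5 0 0 0 1;0 0 83.5 0 0 0 1;0 0 83.5 0 0 0 1"

```text
time: 27.75
tool_pos: [0.5108, -0.2269, 0.0132]
tcp_rot: [2.163, 2.278, 0.0]
wrist_force: [-0.1, -0.3, 0.1]
width: 0.996
```

```bash
python3 look.py r2 .5105 -.2265 .0115 3
```

```text
t 27.75 pos [ 0.5108 -0.2269  0.0132] F [-0.1 -0.3  0.1] w 0.996 
 shift mm [ 0.4 -0.3  1.7] turn deg [ 0.02  0.01 -0.01]
scene crop origin 254 177
top crop origin 279 167
```

View pics/r2.png

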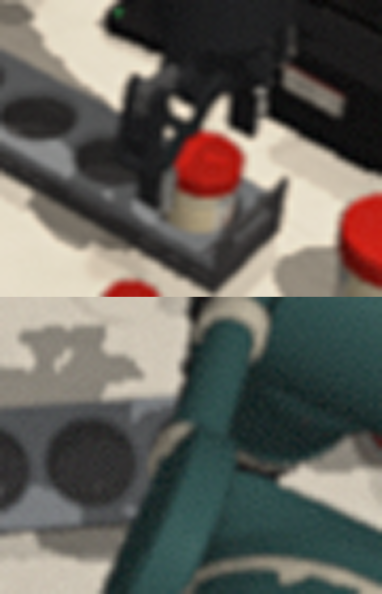

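Emit:
arm_command --targets "0 0 1.5 0 0 0 0.8;0 0 1.5 0 0 0 0.6;0 0 1.5 0 0 0 0.45;0 0 1.5 0 0 0 0.4;0 0 1.5 0 0 0 0.4;0 0 1.5 0 0 0 0.4;0 0 1.5 0 0 0 0.4"

```text
time: 28.43
tool_pos: [0.5107, -0.2274, 0.0121]
tcp_rot: [2.163, 2.277, 0.0]
wrist_force: [-1.6, 0.7, 5.7]
width: 0.533
```

Emit:
arm_command --targets "0 0 -5 0 0 0 0.4;0 0 -15 0 0 0 0.4;0 0 -30 0 0 0 0.4;0 0 -48 0 0 0 0.4;0 0 -65 0 0 0 0.4;0 0 -78 0 0 0 0.4;0 0 -86 0 0 0 0.4;0 0 -90 0 0 0 0.4;0 0 -90 0 0 0 0.4;0 0 -90 0 0 0 0.4"

```text
time: 29.27
tool_pos: [0.5101, -0.227, 0.1009]
tcp_rot: [-2.163, -2.277, 0.0]
wrist_force: [-0.8, -1.2, -0.1]
width: 0.532
```

```bash
python3 look.py r3 .5105 -.2265 .0115 3;python3 -c "
from h import *
goal(.497,.0690,.1,2.45)"
```

```text
t 29.27 pos [ 0.5101 -0.227   0.1009] F [-0.8 -1.2 -0.1] w 0.532 
 shift mm [ 0.4  0.5 89.4] turn deg [-0.04 -0.02 -0.05]
scene crop origin 254 177
top crop origin 279 167
t 29.37 pos [ 0.5095 -0.2267  0.1002] F [ 0.2 -0.  -0.8] w 0.532 
 shift mm [296.    2.7   0.5] turn deg [-0.11 -0.06  0.5 ]
```

View pics/r3.png

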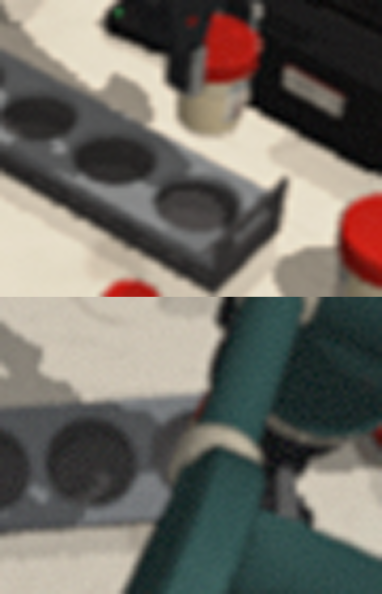

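Emit:
arm_command --targets "10 0 0 0 0 0 0.4;30 0 0 0 0 0 0.4;60 0 0 0 0 0.2 0.4;95 1 0 0 0 0.3 0.4;130 1 0 0 0 0.4 0.4;165 2 0 0 0 0.5 0.4;200 2 0 0 0 0.5 0.4;235 2.5 0 0 0 0.5 0.4;265 2.5 0 0 0 0.5 0.4;285 2.5 0 0 0 0.5 0.4"

```text
time: 30.2
tool_pos: [0.4968, 0.0608, 0.1006]
tcp_rot: [-2.17, -2.269, 0.001]
wrist_force: [0.3, -0.7, -0.7]
width: 0.533
```

Emit:
arm_command --targets "6 0 0 0 0 0 0.4;10.5 0 0 0 0 0 0.4;10.5 0 0 0 0 0 0.4;10.5 0 0 0 0 0 0.4"

```text
time: 30.53
tool_pos: [0.4976, 0.0675, 0.1011]
tcp_rot: [-2.173, -2.268, 0.001]
wrist_force: [-0.2, -0.1, -0.2]
width: 0.533
```

```bash
python3 -c "
from h import *
goal(.497,.0690,.0125,2.45)"
```

```text
t 30.53 pos [0.4976 0.0675 0.1011] F [-0.2 -0.1 -0.2] w 0.533 
 shift mm [ 1.5 -0.5 88.6] turn deg [-0.03  0.03 -0.  ]
```

Emit:
arm_command --targets "1 0 6 0 0 0 0.4;1 0 18 0 0 0 0.4;1 0 32 0 0 0 0.4;1 0 44 0 0 0 0.4;1 0 52 0 0 0 0.4;1 0 55 0 0 0 0.4;1 0 55 0 0 0 0.4"

```text
time: 31.12
tool_pos: [0.4966, 0.0687, 0.0448]
tcp_rot: [-2.173, -2.267, 0.003]
wrist_force: [-0.3, -0.4, -0.1]
width: 0.536
```

```bash
python3 look.py r4 .497 .069 .0125 2.45
```

```text
t 31.12 pos [0.4966 0.0687 0.0448] F [-0.3 -0.4 -0.1] w 0.536 
 shift mm [ 0.3  0.5 32.3] turn deg [-0.17  0.01 -0.02]
scene crop origin 174 132
top crop origin 161 174
```

View pics/r4.png

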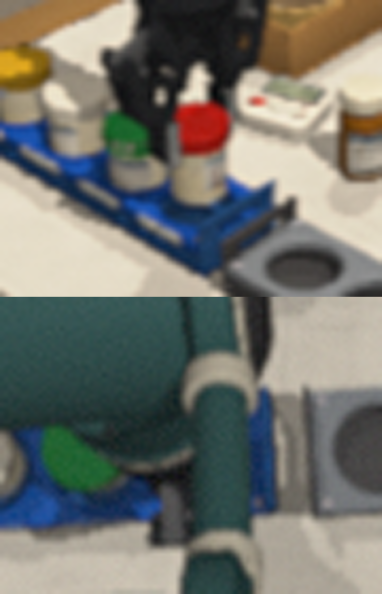

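Emit:
arm_command --targets "0 0 6 0 0 0 0.4;0 0 13 0 0 0 0.4;0 0 20 0 0 0 0.4;0 0 26 0 0 0 0.4;0 0 30 0 0 0 0.4;0 0 31.5 0 0 0 0.4;0 0 32.5 0 0 0 0.4;0 0 33 0 0 0 0.4;0 0 33 0 0 0 0.4"

```text
time: 31.97
tool_pos: [0.4979, 0.0691, 0.0135]
tcp_rot: [2.173, 2.268, 0.0]
wrist_force: [-0.8, 0.5, -1.1]
width: 0.534
```

Emit:
arm_command --targets "0 0 0.7 0 0 0 0.4;0 0 1.3 0 0 0 0.4;0 0 2 0 0 0 0.4;0 0 2 0 0 0 0.4"

```text
time: 32.3
tool_pos: [0.4982, 0.0692, 0.0121]
tcp_rot: [2.173, 2.268, 0.001]
wrist_force: [-1.0, -0.4, 4.7]
width: 0.533
```

Red has touched down with 4.7 N. Release, raise, then move aside for a clear view.

Emit:
arm_command --targets "0 0 0 0 0 0 0.6;0 0 0 0 0 0 0.7;0 0 0 0 0 0 0.85;0 0 0 0 0 0 1;0 0 0 0 0 0 1;0 0 -10 0 0 0 1;0 0 -30 0 0 0 1;0 0 -55 0 0 0 1;0 0 -85 0 0 0 1;0 0 -120 0 0 0 1"

```text
time: 33.13
tool_pos: [0.4962, 0.0689, 0.1318]
tcp_rot: [-2.172, -2.267, 0.004]
wrist_force: [0.9, 0.2, -0.4]
width: 1.001
```

Emit:
arm_command --targets "-35 0 0 0 0 0 1;-70 0 0 0 0 0 1;-105 0 0 0 0 0 1;-140 0 0 0 0 0 1;-175 0 0 0 0 0 1;-210 0 0 0 0 0 1;-240 0 0 0 0 0 1;-260 0 0 0 0 0 1;-260 0 0 0 0 0 1;-260 0 0 0 0 0 1"

```text
time: 33.97
tool_pos: [0.5088, -0.1917, 0.1319]
tcp_rot: [2.176, 2.266, 0.001]
wrist_force: [-0.0, 0.5, -0.3]
width: 1.0
```

```bash
python3 lids.py; python3 -c "
from h import *
im,d=bot.read_camera('top'); cv2.imwrite('pics/tend.png',cv2.resize(im[120:270,90:370],None,fx=2.8,fy=2.8,interpolation=cv2.INTER_CUBIC))
hsv=cv2.cvtColor(im,cv2.COLOR_BGR2HSV)
m=((hsv[...,1]<60)&(hsv[...,2]>140)); mm=np.zeros_like(m); mm[196:226,140:172]=m[196:226,140:172]
v,u=np.nonzero(mm&(d<.96)); print('white',len(u),onplane('top',u.mean(),v.mean(),.068).round(4),np.median([atdepth('top',a,b,d[b,a])[2] for a,b in zip(u,v)]))
im,d=bot.read_camera('scene'); cv2.imwrite('pics/send.png',cv2.resize(im[120:260,140:340],None,fx=4,fy=4,interpolation=cv2.INTER_CUBIC))
"
```

```text
red [376.  197.2] [367 187  21  19 263] [ 0.5182 -0.3471  0.068 ] z med 0.0779 slope deg [-62.1  65.3]
red [207.1 208. ] [198 199  19  19 289] [0.4981 0.0653 0.068 ] z med 0.0663 slope deg [-72.9 -69.4]
yel [127.5 212.6] [118 204  20  18 293] [0.49   0.2567 0.068 ] z med 0.0665 slope deg [-0.3  2.1]
grn [180.7 209.4] [171 200  21  20 314] [0.4955 0.1288 0.068 ] z med 0.0679 slope deg [-54.4 -59.4]
[ 0.50872493 -0.19065392  0.13173425] [-2.17449529e+00 -2.26696590e+00 -5.97389809e-04]
white 281 [0.4944 0.1952 0.068 ] 0.06641018084043826
```

View pics/tend.png

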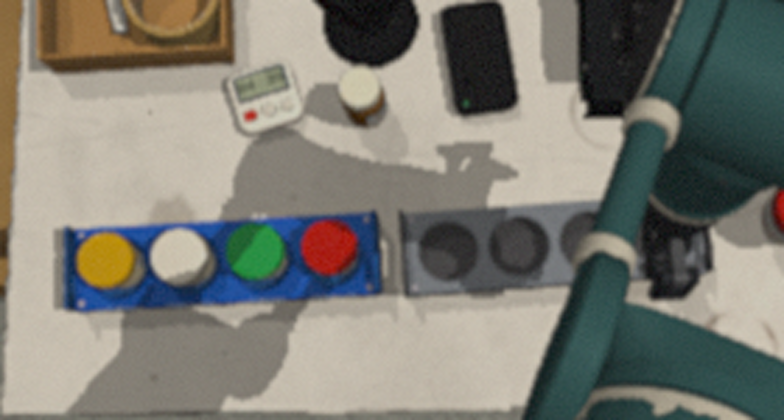

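View pics/send.png

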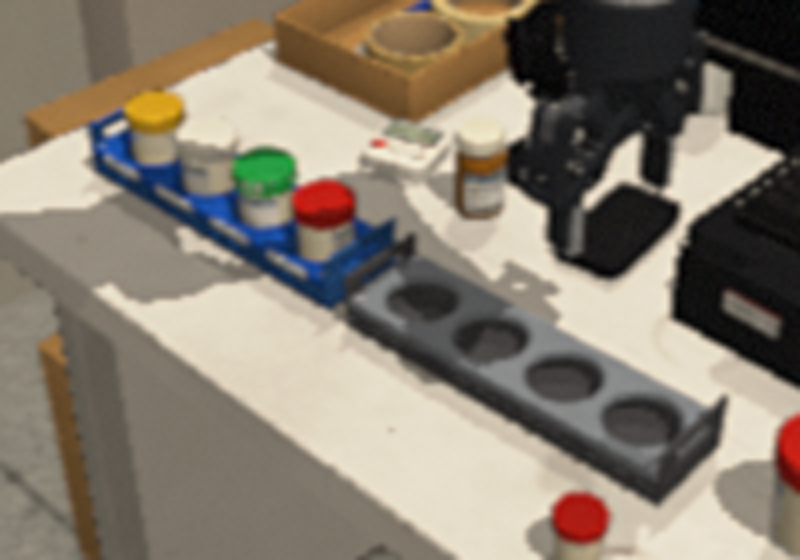

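```bash
python3 -c "
from workcell import bot
print(bot.read_state()['joint_vel'].round(3)); print(bot.finish_job())"
```

```text
[ 0.009 -0.     0.004 -0.002 -0.004 -0.003]
the job is handed in; nothing more can be done
None
```

I moved all four cups from the grey rack into the blue loading rack. They stand yellow, white, green, red from left to right, the same order as before. I handed the job in at about 34 s.

**Last checks:** the lid tops read 66–68 mm high, the same as when the cups sat in the grey rack. Each lid is within about 3.5 mm of its well centre, and the cups look upright in both views. The timer and the amber pot are where they stood, judged by eye in the pictures. The gripper was clear of everything.

**What disagreed or failed:**
- **Tool height:** the reported TCP height was about 28 mm lower than the fingertips seen in the depth image, with 2–4 mm of sideways bias. My first close on the yellow cup therefore landed on top of its lid, pressing with about 5 N and doing no harm. I corrected for the offset on every move after that.
- **Lid tilt check:** the tilt fitted from depth was only meaningful for yellow, which came out level within about 2°. For red and green, pixels at the lid edges spoiled the fit, and I did not fit white. For those three I relied on the heights and the pictures.

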